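Assemble the spice mill and hold its lid at pulse

ROBOT

A 7-joint arm with a two-finger parallel gripper is mounted at the origin on the work surface; the furniture and walls round the work are solid. World frame = base frame: x ahead of the robot, y to its left, z up, the work surface at z = 0. Lengths are in m, angles in rad, forces in N, time in s.
With the tool pointing down it reaches from about 0.4 to 0.875 m from the base axis. Payload 4.4 kg.
Tool frame: the origin (TCP) lies at the very end of the fingers, on their centre line; the grasp point (between the pads) lies 19 mm behind it; z points along the fingers, y is the line along which they close (so a half turn about z gives the same grasp; the last joint's range is limited). The gripper opens to 85 mm and grips with 20 to 120 N. Pads are 22 mm wide; open, the fingers measure 114 mm over their backs; the gripper's body (76 mm by 85 mm) begins 54 mm behind the grasp point. The pads swing forward as they close: fully open they stand 13 mm farther back than shut.
Start: joints at [1.152, 0.628, 0.038, 1.517, -0.027, 0.996, -0.02], TCP at [0.225, -0.61, 0.202] pointing down, gripper open.
Joint ranges: [-3.06, 3.06], [-0.37, 2.12], [-1.25, 1.32], [0.18, 2.47], [-1.1, 4.24], [0.23, 1.98], [-2.94, 2.94]. Speed limits (rad/s): [2.57, 2.57, 3.14, 3.14, 3.14, 3.14, 3.14].

INTERFACE

Orientations are given as [roll, pitch, yaw] about the fixed x, y, z axes, in that order (R = Rz(yaw) Ry(pitch) Rx(roll)).
In Python, from cell import robot, imaging, workorder gives the robot as it stands.
- The arm moves only by the tool servo_tool, never from a script. Its argument "targets" is a list of rows, each an object of numbers: "grip": the finger opening in mm, from 0 to 85.4; "dx", "dy", "dz": the shift along the world's x, y, z in units of 25 mm (1.0 is 25 mm); "turn": the turn about the world's z in units of 5 degrees (1.0 is 5 degrees). In form: [{"grip": .., "dx": .., "dy": .., "dz": .., "turn": ..}, ...]. A call has exactly 10 rows; each row shifts and turns the commanded pose from where the row before left it; what a row does not reach is not made up. A row lasts 1/12 s, in which the tool goes at most 41.7 mm and 7.16 degrees, less where a joint would pass 70% of its speed; a pose out of reach is approached as far as the arm can. A call is refused whole if a number of a shift passes 1 or a number of a turn 1, either way. A call with a gripper value outside its range is refused whole. The fingers move at their own pace and stop on an object; the grip force is fixed at half the most. Time passes only in rows, so rows that do not move let the fingers close, or fill a call up. It gives the time, the measured TCP pose, the force, the opening and the grip force at its end, in the units of the state.
- robot.sense(): the state, without advancing time (a new reading comes with each control period).
- imaging.capture(name): name is "scene" or "side" or "wrist"; returns a dict with "image" (420x560x3 uint8, blue, green, red), "depth" (420x560 float32, m along the optical axis (not along the pixel's ray), 0 where there is no reading), "camera_matrix" (3x3 intrinsics, pixels), "D" ([k1, k2, p1, p2, k3] as OpenCV has them; the pictures are not rectified), "origin" and "rotation" of the camera in the world. Camera axes: x right, y down, z forward; pixel columns grow to the right and rows downward; lengths in m; the calibration is good to about 2 mm. A picture is of the moment at which its call begins.
- workorder.close_job(): hands the job in; it is judged then, once.
The state is a dict: "t": time; "joint_pos": joint angles; "qd": joint speeds; "effort": joint torques, N m; "ee_pos": TCP position; "ee_rot": TCP orientation; "force": force on the tool from outside, world axes, zero at the start; "wrist_torque": the same for the moment, N m; "grip_width": opening from 0.0 (shut) to 1.0 (fully open); "grasp_force": force on a finger pad.
Only numpy, scipy, OpenCV 4.12 (cv2) and the standard library are available. Lean on these libraries where they do the work, as an engineer would, in place of code of your own. Each camera call takes 0.05 s, during which the arm holds its last target. There are 200 camera calls.

TASK

Assemble the spice mill: put the wide ribbed grinding ring and then the narrower, taller collar over the hub post, each fully home and let go. Then drop the lid in with its wing in line with the single bars on the deck until it is fully down, twist it clockwise (seen from above) until the wing points at the round disc marks half-way to the lock, without ever going on to the lock click, and finish holding it still there against its spring, with the gripper still gripping the lid. Leave the other things on the worktop where they are.

Things in the scene. Friction and masses are not known exactly. Their poses are not given: they have to be found in the camera images.
- mill: the spice mill, fixed to the worktop: grey drum 120 mm across, flat deck (112 mm across) 40 mm above the worktop, upright aluminium hub post 32 mm in diameter amid it. White marks on the deck in facing pairs: single bars (lid goes in), round discs (half-way), double bars (locked). Origin: on the hub axis at worktop level; x towards a single bar, z up; half a turn makes no difference
- hub_top (a point): centre of the hub's top, 99 mm above the worktop; bevelled there to 27 mm. The head is a tube (bore 24 mm) with two bayonet slots 10 mm wide, open at the top, on the mill's +x and -x sides; each drops 17 mm to the slot floor (82 mm above the worktop), then runs clockwise seen from above under a 6 mm roof
- bar_mark (a point): middle of one single bar, on the deck 45 mm from the axis along the mill's +x; its twin lies across
- disc_mark (a point): middle of one round disc mark (10 mm), on the deck 45 mm from the axis, 0.75 rad clockwise of the bar; its twin lies across. The double bars lie 1.5 rad clockwise of the bar
- pulse (a joint): sprung ring in the hub, two brass tabs in the slots, rad. 0 at rest. The lid's pins meet the tabs after about 0.2 rad and push them clockwise, so it reads the lid's turn from the bars minus 0.2: 0.55 at half-way. Its spring pushes back (0.07 N m at 0, 0.14 at half-way) and returns a lid let go. The pins meet the sprung lock catch from about 0.8 and are past the click beyond 1.0
- burr: the grinding ring: wide flat steel ring with ribbed top, 62 mm outside, 38 mm bore, 16 mm high, lying flat on the worktop. Origin: centre of its underside; z up. Home on the deck its origin is 40 mm above the mill's
- collar: the spacer collar: narrower, plain, taller steel ring, 48 mm outside, 38 mm bore, 22 mm high, standing flat on the worktop. Origin: centre of its underside; z up. Home on the grinding ring its origin is 56 mm above the mill's
- lid: the mill's lid, upright on the worktop: round grey cap 60 mm across, 57 mm high in all, with a clear skirt and a straight wing on top along the lid's x. About 90 g. Origin: centre of its underside; z up; half a turn makes no difference. Fully down in the hub its origin is 82 mm above the mill's (up to 2 mm of play upward once turned)
- lid_wing (a point): middle of the wing, 45 mm above the lid's underside; the wing is 54 mm long, 14 mm thick and rises from 25 to 57 mm above the underside: grip it across its thickness
- lid_pins (a point): middle between the lid's two pins, 4 mm above its underside, inside the skirt: they stick out both ways from a central stem (21 mm thick, tapered at its foot, as deep as the skirt) in line with the wing, 5 mm thick, 31 mm over their tips
- capsule_a: red coffee capsule, 37 mm across, 28 mm high, rim down; a bystander, origin at its underside
- capsule_b: yellow coffee capsule, 37 mm across, 28 mm high, rim down; a bystander, origin at its underside
- capsule_c: blue coffee capsule, 37 mm across, 28 mm high, rim down; a bystander, origin at its underside
- spice_jar: spice jar with green cap, 46 mm across, 106 mm high; a bystander, origin at its underside
- tumbler: upturned clear drinking glass, 73 mm across, 94 mm high; a bystander, origin at its underside
Things that resemble listed ones, but are neither listed nor needed, are in the scene too. Leave any orange or purple look-alike of the lid alone.

How it is judged:
On the way, in this order (a step that is already met when the one before it is completed fails the run):
1. the grinding ring lies fully home on the deck round the hub, let go (horizontal distance between burr and mill below 0.005 m and z of burr in the frame of mill between 0.0375 and 0.0425 m and angle between burr's own z axis and vertical below 0.08 rad and contact force between the fingers and burr below 0.2 N), for 0.2 s.
2. the collar lies fully home on the grinding ring round the hub, let go (horizontal distance between each of burr, collar and mill below 0.005 m and z of burr in the frame of mill between 0.0375 and 0.0425 m and angle between each of burr, collar's own z axis and vertical below 0.08 rad and z of collar in the frame of mill between 0.0535 and 0.0585 m and contact force between the fingers and collar below 0.2 N), for 0.2 s.
3. the lid is fully down in the hub, its wing in line with the single bars (horizontal distance between each of burr, collar, lid and mill below 0.005 m and z of burr in the frame of mill between 0.0375 and 0.0425 m and angle between each of burr, collar's own z axis and vertical below 0.08 rad and z of collar in the frame of mill between 0.0535 and 0.0585 m and z of lid in the frame of mill between 0.079 and 0.0855 m and angle between lid's own z axis and vertical below 0.1 rad and angle between the x axis of lid and the x axis of mill, either way round below 0.35 rad), for 0.1 s.
4. the lid is turned clockwise to half-way and held (horizontal distance between each of burr, collar, lid and mill below 0.005 m and z of burr in the frame of mill between 0.0375 and 0.0425 m and angle between each of burr, collar's own z axis and vertical below 0.08 rad and z of collar in the frame of mill between 0.0535 and 0.0585 m and z of lid in the frame of mill between 0.079 and 0.0855 m and angle between lid's own z axis and vertical below 0.1 rad and angle between the x axis of lid and the x axis of mill, either way round between 0.55 and 0.95 rad and value of joint pulse above 0.3 rad and contact force between the fingers and lid above 2 N), for 0.3 s.
At the end, for the whole second after the job is handed in: Rings home in order (5 mm off axis, 2.5 mm in height, 0.08 rad tilt); lid 79 to 85.5 mm above the mill's origin, 5 mm off axis, tilt under 0.1 rad, turned clockwise 0.55 to 0.95 rad from the bars, pulse ring 0.3 to 0.8, at rest (0.1 rad/s, 20 mm/s), gripped with over 2 N (all of step 4 and value of joint pulse below 0.8 rad and angular speed of lid below 0.1 rad/s and linear speed of lid below 0.02 m/s); the arm keeps its last pose, push and grip.
It fails at once if the lid is turned on past the lock click (pulse ring beyond 1.0 rad) (value of joint pulse above 1 rad).
It fails at once if a bystander is moved by more than 30 mm (distance of any of capsule_a, capsule_b, capsule_c, spice_jar, tumbler from where it was at the start of the episode above 0.03 m).
It also fails if it takes over 72 s, if anything falls off the work surface, if the arm or the gripper's body presses on something with over 40 N, if the wrist force passes 120 N, or if a joint passes its speed limit or range.

## Working session

There is one attempt and no reset: what is moved stays moved. The work goes in short steps, Python scripts to look and compute and a tool call to move; the robot and the scene stay as the last step left them, time stands still between calls to the robot, and variables do not carry over. Pictures are saved under pics/ and viewed, at most 10 in all, crops included, and the job is handed in when it is done.

Besides the shell and the picture viewer there is one more tool, called after "Call:" in YAML: its name, and indented under it one key for each argument. servo_tool: Moves the arm, as the interface text tells. Its arguments: {"type":"object","properties":{"targets":{"type":"array","items":{"type":"object","properties":{"grip":{"type":"number"},"dx":{"type":"number"},"dy":{"type":"number"},"dz":{"type":"number"},"turn":{"type":"number"}}}}},"required":["targets"]}

```bash
mkdir -p pics; ls; cat > h.py <<'E'
import numpy as np, cv2, pickle
from cell import robot, imaging, workorder
def cap(n, save=None):
    c=imaging.capture(n); c['K']=np.array(c['camera_matrix'],float); c['Dd']=np.array(c['D'],float)
    c['o']=np.array(c['origin'],float); c['R']=np.array(c['rotation'],float)
    if save: cv2.imwrite('pics/'+save,c['image'])
    return c
def ray(c,px):
    u=cv2.undistortPoints(np.array(px,float).reshape(-1,1,2),c['K'],c['Dd']).reshape(-1,2)
    return np.c_[u,np.ones(len(u))]@c['R'].T
def onplane(c,px,z):
    d=ray(c,px); return c['o']+d*((z-c['o'][2])/d[:,2])[:,None]
def cloud(c):
    h,w=c['depth'].shape; v,u=np.mgrid[:h,:w]
    d=ray(c,np.c_[u.ravel(),v.ravel()]); return (c['o']+d*c['depth'].reshape(-1,1)).reshape(h,w,3)
def proj(c,P):
    rv=cv2.Rodrigues(c['R'].T)[0]; return cv2.projectPoints(np.array(P,float).reshape(-1,1,3),rv,-c['R'].T@c['o'],c['K'],c['Dd'])[0].reshape(-1,2)
E
python3 - <<'E'
from h import *
print(robot.sense())
ims=[]
for n in('scene','side','wrist'):
    c=cap(n,n+'0.png'); print(n,c['o'],c['R'].tolist(),c['K'][0,0]); pickle.dump(c,open(n+'.pkl','wb'))
E
```

```text
pics
{'t': 0.0, 'joint_pos': array([ 1.15220455,  0.62933258,  0.0384402 ,  1.51840756, -0.02695017,
        0.99627875, -0.01995637]), 'qd': array([-0.00085849, -0.00056486, -0.00050584,  0.00052816, -0.00018982,
        0.00050858, -0.00093553]), 'effort': array([-9.72003090e-05, -5.63412631e+01,  1.22613665e+00, -1.93448675e+01,
        1.10319545e-02,  1.06457365e-02,  1.38419759e-05]), 'ee_pos': array([ 0.22435878, -0.60931063,  0.20068525]), 'ee_rot': array([-3.13968534e+00,  6.59000222e-05,  3.52863115e-01]), 'force': array([-0.64872458,  0.29340335, -0.47168968]), 'wrist_torque': array([-0.04437815,  0.00208593, -0.09231001]), 'grasp_force': 0.0, 'grip_width': 0.9963743027008258}
scene [-0.1793757   0.53081466  0.7879528 ] [-2.2409105183327918, 0.011922467615235632, -2.232808448731809] 428.1171331863776
side [0.35598974 0.96750124 0.83071061] [-2.2250686774902366, -0.004390172328522679, -2.958232792355254] 532.9117697588197
wrist [ 0.30239575 -0.57950116  0.37255688] [2.8087870811157156, 0.0009677124410683025, -1.2177022295219322] 327.7616752368332
```

```bash
sed -i "s/c\['R'\]=np.array(c\['rotation'\],float)/c['R']=Rotation.from_euler('xyz',c['rotation']).as_matrix()/; s/^import numpy as np,/from scipy.spatial.transform import Rotation\nimport numpy as np,/" h.py
python3 - <<'E'
from h import *
for n in('scene','side','wrist'):
    c=pickle.load(open(n+'.pkl','rb')); c['R']=Rotation.from_euler('xyz',c['rotation']).as_matrix(); pickle.dump(c,open(n+'.pkl','wb'))
    P=cloud(c); P=P[c['depth']>0]; print(n,np.percentile(P,[2,50,98],axis=0).round(3).tolist())
E
```

```text
scene [[-0.111, -1.524, -0.452], [0.523, 0.077, 0.111], [0.757, 0.632, 0.601]]
side [[-0.214, -1.797, -0.651], [0.543, 0.307, 0.221], [0.72, 0.741, 0.686]]
wrist [[-0.873, -1.774, -0.919], [0.205, -0.64, -0.743], [0.719, -0.304, 0.316]]
```

View pics/scene0.png

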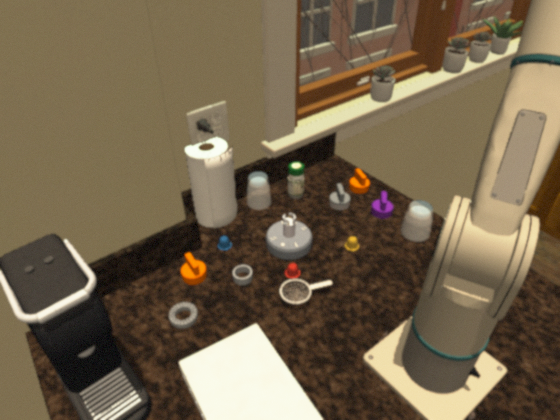

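View pics/side0.png

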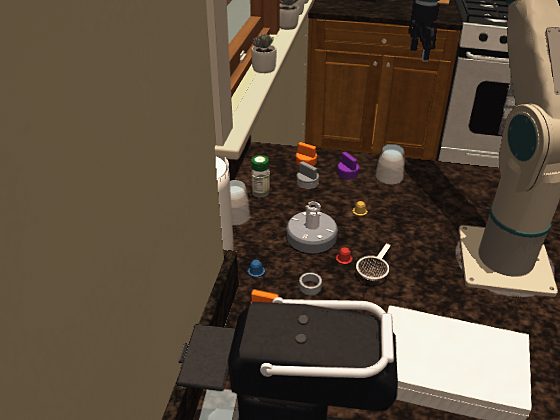

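```bash
python3 - <<'E'
from h import *
c=pickle.load(open('scene.pkl','rb'));s=pickle.load(open('side.pkl','rb'))
for nm,p,z in [('burr',(183,315),.012),('collar',(243,274),.018),('mill',(289,240),.04),('lid',(340,201),.025),('red',(292,272),.01),('yel',(352,245),.01),('blue',(224,244),.01),('or1',(194,270),.03),('or2',(359,185),.03),('pur',(383,207),.03),('tum1',(418,230),.02),('tum2',(259,195),.05),('jar',(296,185),.05)]:
    X=onplane(c,[p],z)[0]; print(nm,X.round(3),'r',np.hypot(*X[:2]).round(3),'in side',proj(s,X).round()[0])
k=3.2
a=cv2.resize(c['image'][250:340,160:270],None,fx=3.6,fy=3.6,interpolation=3); b=cv2.resize(c['image'][180:270,255:365],None,fx=3.6,fy=3.6,interpolation=3)
cv2.imwrite('pics/crop1.png',np.hstack([a,b]))
E
```

```text
burr [0.418 0.337 0.012] r 0.537 in side [308. 349.]
collar [0.432 0.166 0.018] r 0.462 in side [313. 282.]
mill [0.437 0.018 0.04 ] r 0.437 in side [320. 230.]
lid [ 0.485 -0.213  0.025] r 0.529 in side [313. 178.]
red [0.368 0.064 0.01 ] r 0.374 in side [347. 257.]
yel [ 0.344 -0.119  0.01 ] r 0.364 in side [363. 210.]
blue [0.557 0.141 0.01 ] r 0.574 in side [258. 269.]
or1 [0.506 0.257 0.03 ] r 0.568 in side [270. 305.]
or2 [ 0.501 -0.309  0.03 ] r 0.588 in side [312. 158.]
pur [ 0.384 -0.283  0.03 ] r 0.477 in side [352. 167.]
tum1 [ 0.266 -0.291  0.02 ] r 0.395 in side [395. 173.]
tum2 [ 0.628 -0.028  0.05 ] r 0.629 in side [244. 206.]
jar [ 0.599 -0.142  0.05 ] r 0.616 in side [266. 181.]
```

View pics/crop1.png

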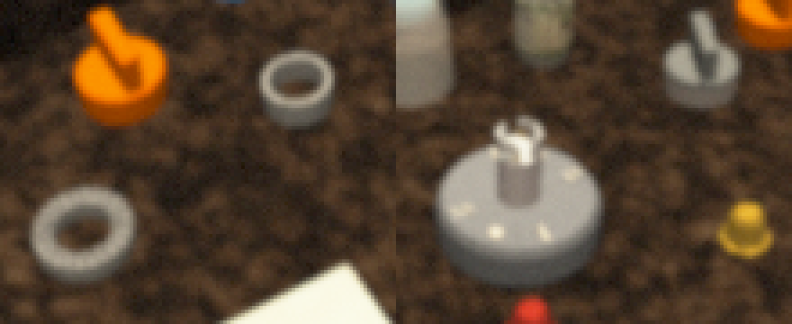

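```bash
python3 - <<'E'
from h import *
c=pickle.load(open('scene.pkl','rb'));s=pickle.load(open('side.pkl','rb'))
Q=[]
for k in(c,s):
    P=cloud(k);Q.append(P[(k['depth']>0)])
Q=np.vstack(Q)
print('table',np.median(Q[(abs(Q[:,0]-.45)<.1)&(abs(Q[:,1])<.3)&(abs(Q[:,2])<.02)][:,2]))
# height map 40mm cells
xs=np.arange(.2,.8,.05);ys=np.arange(-.7,.65,.05)
print('x->',xs.round(2))
for y in ys[::-1]:
    print('%5.2f'%y,' '.join('%4d'%(1000*np.percentile(m,95)) if len(m:=Q[(Q[:,0]>=x)&(Q[:,0]<x+.05)&(Q[:,1]>=y)&(Q[:,1]<y+.05),2])>3 else '   .' for x in xs))
# refined by depth
P=cloud(c)
for nm,X,r,z in [('burr',(.418,.337),.045,(.008,.03)),('collar',(.432,.166),.04,(.01,.035)),('mill',(.437,.018),.075,(.034,.046)),('lid',(.485,-.213),.045,(.018,.07))]:
    m=(np.hypot(P[...,0]-X[0],P[...,1]-X[1])<r)&(P[...,2]>z[0])&(P[...,2]<z[1]); q=P[m]
    e=cv2.minEnclosingCircle(q[:,:2].astype(np.float32)); print(nm,len(q),q.mean(0).round(3),'z98',np.percentile(q[:,2],98).round(3),e)
# deck marks
g=c['image'].min(2).astype(int); m=(np.hypot(P[...,0]-.437,P[...,1]-.018)<.056)&(P[...,2]<.05)&(P[...,2]>.03)
v,u=np.where(m&(g>175)); 
n,lab,st,ce=cv2.connectedComponentsWithStats((m&(g>175)).astype(np.uint8))
for i in range(1,n): X=onplane(c,[ce[i]],.04)[0]; print(ce[i].round(1),st[i][4],X.round(3))
E
```

```text
table 0.0005479340160516322
x-> [0.2  0.25 0.3  0.35 0.4  0.45 0.5  0.55 0.6  0.65 0.7  0.75 0.8 ]
 0.60    .    .   25  311  309  227  247  246  716    .    .    .    .
 0.55    .  322  321  315  317  313  248  248  698    .    .    .    .
 0.50    .  322  323  316  320  314  248  248  680    .    .    .    .
 0.45    2  280  321  317  313    2    2  101  657    .    .    .    .
 0.40   59   59    3    3    2    2    2  102  640    .    .    .    .
 0.35   61   60    2    3   18    3    3  102  629    .    .    .    .
 0.30   60   60    3   17   18    3    2  102  618    .    .    .    .
 0.25   60   61    3    3    2   56   58  102  608    .    .    .    .
 0.20   59   60    2    2    2   22   56  102  598    .    .    .    .
 0.15    3    3    3    2   22   21    2   93  103  101  568    .    .
 0.10    3   26   27    2   20    3    4   27  225  228  566    .    .
 0.05    3   28   27   26   39   40    3    3  228  290  559    .    .
 0.00    2   27    2   28   82   95   41    3  213  228  552    .    .
-0.05    2    2    2   13   87   96   41    3   92   95  540    .    .
-0.10  
[... 819 characters left out ...]
    .  266  257  239  239
-0.70  328  339    .    .    .    .    .    .    .  156   80  240  239
burr 401 [0.419 0.337 0.016] z98 0.02 ((0.42172515392303467, 0.3365221619606018), 0.0321643203496933)
collar 194 [0.434 0.167 0.019] z98 0.024 ((0.4349897503852844, 0.1651851236820221), 0.02507753297686577)
mill 918 [0.446 0.012 0.04 ] z98 0.044 ((0.45402422547340393, 0.005748437251895666), 0.05939895659685135)
lid 268 [ 0.494 -0.218  0.035] z98 0.059 ((0.49700289964675903, -0.22326254844665527), 0.031118685379624367)
[302. 228.] 1 [ 0.451 -0.038  0.04 ]
[274.5 237. ] 2 [0.469 0.04  0.04 ]
[271.8 238.8] 4 [0.468 0.049 0.04 ]
[282.5 243.8] 13 [0.436 0.04  0.04 ]
[295.9 244.3] 9 [0.414 0.014 0.04 ]
```

Call:
servo_tool:
  targets:
    - {"grip": 85,"dx": 1,"dy": 1,"dz": 0,"turn": 0}
    - {"grip": 85,"dx": 1,"dy": 1,"dz": 0,"turn": 0}
    - {"grip": 85,"dx": 1,"dy": 1,"dz": 0,"turn": 0}
    - {"grip": 85,"dx": 1,"dy": 1,"dz": 0,"turn": 0}
    - {"grip": 85,"dx": 1,"dy": 1,"dz": 0,"turn": 0}
    - {"grip": 85,"dx": 1,"dy": 1,"dz": 0,"turn": 0}
    - {"grip": 85,"dx": 1,"dy": 1,"dz": 0,"turn": 0}
    - {"grip": 85,"dx": 1,"dy": 1,"dz": 0,"turn": 0}
    - {"grip": 85,"dx": 1,"dy": 1,"dz": 0,"turn": 0}
    - {"grip": 85,"dx": 0,"dy": 1,"dz": 0,"turn": 0}

```text
t: 0.98
ee_pos: [0.4556, -0.357, 0.2014]
ee_rot: [3.14, -0.004, 0.358]
force: [2.0, -0.2, 1.1]
grip_width: 0.995
grasp_force: 0.0
```

Call:
servo_tool:
  targets:
    - {"grip": 85,"dx": 0,"dy": 1,"dz": 0,"turn": 0}
    - {"grip": 85,"dx": 0,"dy": 1,"dz": 0,"turn": 0}
    - {"grip": 85,"dx": 0,"dy": 1,"dz": 0,"turn": 0}
    - {"grip": 85,"dx": 0,"dy": 1,"dz": 0,"turn": 0}
    - {"grip": 85,"dx": 0,"dy": 1,"dz": 0,"turn": 0}
    - {"grip": 85,"dx": 0,"dy": 1,"dz": 0,"turn": 0}
    - {"grip": 85,"dx": 0,"dy": 1,"dz": 0,"turn": 0}
    - {"grip": 85,"dx": 0,"dy": 1,"dz": 0,"turn": 0}
    - {"grip": 85,"dx": 0,"dy": 1,"dz": 0,"turn": 0}
    - {"grip": 85,"dx": 0,"dy": 1,"dz": 0,"turn": 0}

```text
t: 1.82
ee_pos: [0.4493, -0.1088, 0.2016]
ee_rot: [-3.142, 0.0, 0.353]
force: [-0.1, 0.3, -0.5]
grip_width: 0.997
grasp_force: 0.0
```

Call:
servo_tool:
  targets:
    - {"grip": 85,"dx": 0,"dy": 1,"dz": 0,"turn": 0}
    - {"grip": 85,"dx": 0,"dy": 1,"dz": 0,"turn": 0}
    - {"grip": 85,"dx": 0,"dy": 1,"dz": 0,"turn": 0}
    - {"grip": 85,"dx": 0,"dy": 1,"dz": 0,"turn": 0}
    - {"grip": 85,"dx": 0,"dy": 1,"dz": 0,"turn": 0}
    - {"grip": 85,"dx": 0,"dy": 0,"dz": 0,"turn": 0}
    - {"grip": 85,"dx": 0,"dy": 0,"dz": 0,"turn": 0}
    - {"grip": 85,"dx": 0,"dy": 0,"dz": 0,"turn": 0}
    - {"grip": 85,"dx": 0,"dy": 0,"dz": 0,"turn": 0}
    - {"grip": 85,"dx": 0,"dy": 0,"dz": 0,"turn": 0}

```text
t: 2.65
ee_pos: [0.4496, 0.0137, 0.2016]
ee_rot: [3.141, 0.0, 0.351]
force: [-0.3, -0.6, -0.1]
grip_width: 0.995
grasp_force: 0.0
```

```bash
python3 - <<'E'
from h import *
c=cap('wrist','w_mill.png'); pickle.dump(c,open('wm.pkl','wb')); print(c['o'],robot.sense()['ee_pos'],robot.sense()['ee_rot'],robot.sense()['joint_pos'])
P=cloud(c); P=P[c['depth']>0]; print(np.percentile(P,[2,50,98],axis=0).round(3))
E
```

```text
[0.52754611 0.04380709 0.37332287] [0.44959172 0.01387649 0.20157534] [3.14129015e+00 2.14758310e-04 3.50620770e-01] [-0.08122288  0.34654466 -0.01631819  2.04971824  0.00868137  0.74552291
 -1.32312599]
[[ 0.1   -0.378 -0.002]
 [ 0.455  0.011  0.   ]
 [ 0.665  0.321  0.317]]
```

View pics/w_mill.png

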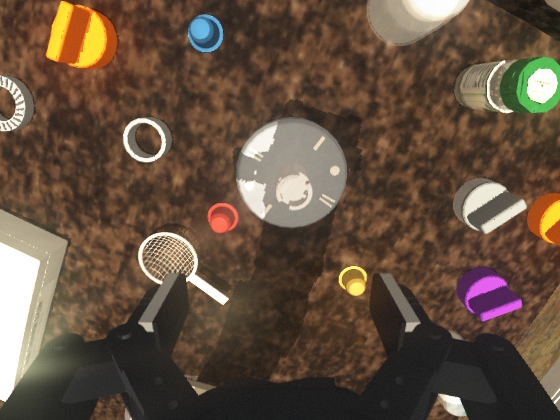

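```bash
cat >> h.py <<'E'
def ring(c,X,r,z0,z1,zp):
    "mask by depth height near X; ellipse fit of outer contour, on plane zp"
    P=cloud(c); m=((np.hypot(P[...,0]-X[0],P[...,1]-X[1])<r)&(P[...,2]>z0)&(P[...,2]<z1)).astype(np.uint8)
    ct=max(cv2.findContours(m,cv2.RETR_EXTERNAL,cv2.CHAIN_APPROX_NONE)[0],key=len)
    W=onplane(c,cv2.convexHull(ct).reshape(-1,2),zp)[:,:2]
    A=np.c_[2*W,np.ones(len(W))]; s=np.linalg.lstsq(A,(W**2).sum(1),rcond=None)[0]
    R=np.sqrt(s[2]+s[0]**2+s[1]**2); return s[:2].round(4),R.round(4),np.abs(np.hypot(*(W-s[:2]).T)-R).max().round(4)
E
python3 - <<'E'
from h import *
c=pickle.load(open('wm.pkl','rb'))
print('mill',ring(c,(.446,.012),.08,.034,.047,.04))
print('hub',ring(c,(.446,.012),.03,.085,.11,.099))
print('collar',ring(c,(.434,.167),.04,.012,.03,.022))
print('burr',ring(c,(.42,.337),.05,.008,.03,.016))
print('lidcap',ring(c,(.494,-.218),.045,.012,.034,.025))
print('lidwing',ring(c,(.494,-.218),.045,.045,.07,.057))
P=cloud(c); m=(np.hypot(P[...,0]-.494,P[...,1]+.218)<.045)&(P[...,2]>.047)&(P[...,2]<.07)
ct=max(cv2.findContours(m.astype(np.uint8),0,1)[0],key=len); W=onplane(c,ct.reshape(-1,2),.057)[:,:2].astype(np.float32); print('wing rect',cv2.minAreaRect(W))
# marks
o=np.array(ring(c,(.446,.012),.08,.034,.047,.04)[0])
r=np.hypot(P[...,0]-o[0],P[...,1]-o[1]); g=c['image'].astype(np.uint8); gray=g.min(2)
loc=cv2.adaptiveThreshold(gray,1,cv2.ADAPTIVE_THRESH_MEAN_C,cv2.THRESH_BINARY,21,-12)
m=((r<.053)&(r>.036)&(abs(P[...,2]-.04)<.008)&(loc>0)).astype(np.uint8)
n,lab,st,ce=cv2.connectedComponentsWithStats(m)
for i in range(1,n):
    if st[i][4]>5: X=onplane(c,[ce[i]],.04)[0][:2]-o; print(ce[i].round(1),st[i][4],np.hypot(*X).round(4),np.degrees(np.arctan2(X[1],X[0])).round(1))
E
```

```text
mill (array([0.4581, 0.0044]), np.float64(0.0574), np.float64(0.0005))
hub (array([0.4595, 0.0076]), np.float64(0.014), np.float64(0.0034))
collar (array([0.4382, 0.1633]), np.float64(0.0245), np.float64(0.0011))
burr (array([0.4237, 0.3298]), np.float64(0.0303), np.float64(0.0012))
lidcap (array([ 0.5006, -0.2187]), np.float64(0.0306), np.float64(0.0013))
lidwing (array([ 0.5004, -0.2202]), np.float64(0.0252), np.float64(0.0146))
wing rect ((0.5002878904342651, -0.22056825459003448), (0.020279917865991592, 0.05528225377202034), 58.265625)
[323.2 154.9] 426 0.0392 -36.2
[261. 143.] 467 0.0457 62.3
[242.3 167.6] 35 0.0512 100.5
[255. 172.] 13 0.0376 104.1
[254.6 196.1] 427 0.0444 140.1
[302.1 215.3] 215 0.0457 -144.0
```

```bash
python3 - <<'E'
from h import *
c=pickle.load(open('wm.pkl','rb')); o=np.array([.4581,.0044])
g=c['image'].min(2)
for nm,p in [('bar1',(319,144)),('bar2',(266,208)),('disc',(335,170)),('dbl',(327,200)),('dbl2',(255,155))]:
    w=g[p[1]-9:p[1]+10,p[0]-9:p[0]+10].astype(float); t=(w.max()+np.median(w))/2
    m=(w>t).astype(np.uint8); n,l,st,ce=cv2.connectedComponentsWithStats(m); i=1+np.argmax(st[1:,4]); q=ce[i]+np.array(p)-9
    X=onplane(c,[q],.04)[0][:2]; d=X-o; print(nm,q.round(1),st[i][4],w.max(),np.median(w),X.round(4),np.hypot(*d).round(4),np.degrees(np.arctan2(d[1],d[0])).round(1))
cv2.imwrite('pics/crop2.png',np.hstack([cv2.resize(c['image'][110:235,225:360],None,fx=3,fy=3,interpolation=2),cv2.resize(c['image'][110:235,110:245],None,fx=3,fy=3)[:, :390]]))
E
```

```text
bar1 [318.7 142.8] 59 197.0 137.0 [ 0.4995 -0.0098] 0.0438 -18.9
bar2 [260.3 207.9] 124 255.0 156.0 [0.4136 0.0229] 0.0482 157.4
disc [334.3 170.2] 72 196.0 134.0 [ 0.479  -0.0357] 0.0452 -62.5
dbl [327.8 197.7] 21 223.0 134.0 [ 0.4491 -0.0409] 0.0462 -101.2
dbl2 [254. 150.] 148 255.0 185.0 [0.4702 0.0492] 0.0464 75.0
```

View pics/crop2.png

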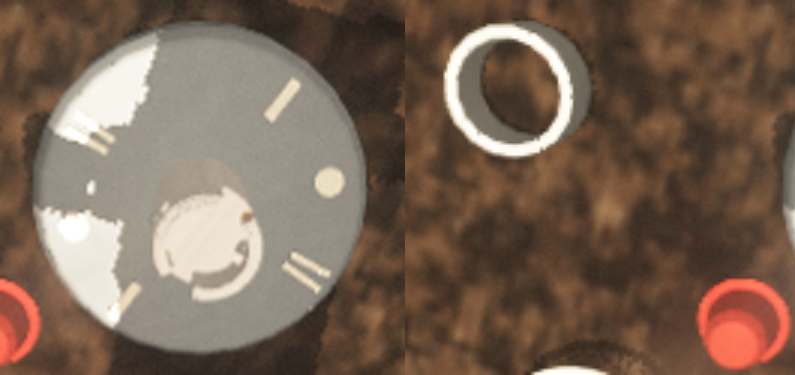

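Call:
servo_tool:
  targets:
    - {"grip": 85,"dx": -0.1,"dy": 1,"dz": 0,"turn": 0}
    - {"grip": 85,"dx": -0.1,"dy": 1,"dz": 0,"turn": 0}
    - {"grip": 85,"dx": -0.1,"dy": 1,"dz": 0,"turn": 0}
    - {"grip": 85,"dx": -0.1,"dy": 1,"dz": 0,"turn": 0}
    - {"grip": 85,"dx": -0.1,"dy": 1,"dz": 0,"turn": 0}
    - {"grip": 85,"dx": -0.1,"dy": 1,"dz": 0,"turn": 0}
    - {"grip": 85,"dx": -0.1,"dy": 1,"dz": 0,"turn": 0}
    - {"grip": 85,"dx": -0.1,"dy": 1,"dz": 0,"turn": 0}
    - {"grip": 85,"dx": -0.1,"dy": 1,"dz": 0,"turn": 0}
    - {"grip": 85,"dx": -0.1,"dy": 1,"dz": 0,"turn": 0}

```text
t: 3.53
ee_pos: [0.4248, 0.2655, 0.2016]
ee_rot: [3.141, -0.0, 0.351]
force: [0.3, 0.5, 0.1]
grip_width: 0.997
grasp_force: 0.0
```

Call:
servo_tool:
  targets:
    - {"grip": 85,"dx": 0,"dy": 1,"dz": -0.5,"turn": 0}
    - {"grip": 85,"dx": 0,"dy": 1,"dz": -0.5,"turn": 0}
    - {"grip": 85,"dx": 0,"dy": 0.65,"dz": -0.8,"turn": 0}
    - {"grip": 85,"dx": 0,"dy": 0,"dz": -0.8,"turn": 0}
    - {"grip": 85,"dx": 0,"dy": 0,"dz": -0.8,"turn": 0}
    - {"grip": 85,"dx": 0,"dy": 0,"dz": 0,"turn": 0}
    - {"grip": 85,"dx": 0,"dy": 0,"dz": 0,"turn": 0}
    - {"grip": 85,"dx": 0,"dy": 0,"dz": 0,"turn": 0}
    - {"grip": 85,"dx": 0,"dy": 0,"dz": 0,"turn": 0}
    - {"grip": 85,"dx": 0,"dy": 0,"dz": 0,"turn": 0}

```text
t: 4.37
ee_pos: [0.4255, 0.3316, 0.1179]
ee_rot: [-3.141, -0.002, 0.352]
force: [0.1, -0.5, -0.1]
grip_width: 0.994
grasp_force: 0.0
```

```bash
python3 - <<'E'
from h import *
c=cap('wrist','w_burr.png'); pickle.dump(c,open('wb.pkl','wb')); print(robot.sense()['ee_pos'])
print('burr',ring(c,(.424,.33),.05,.008,.03,.016),'collar',ring(c,(.438,.163),.05,.012,.03,.022))
P=cloud(c); q=P[(np.hypot(P[...,0]-.424,P[...,1]-.33)<.03)&(P[...,2]>.008)]; print('z',np.median(q[:,2]))
E
```

```text
[0.4253656  0.33153522 0.1177798 ]
burr (array([0.4229, 0.3371]), np.float64(0.0307), np.float64(0.0005)) collar (array([0.4383, 0.1685]), np.float64(0.0253), np.float64(0.0024))
z 0.2280466900044979
```

View pics/w_burr.png

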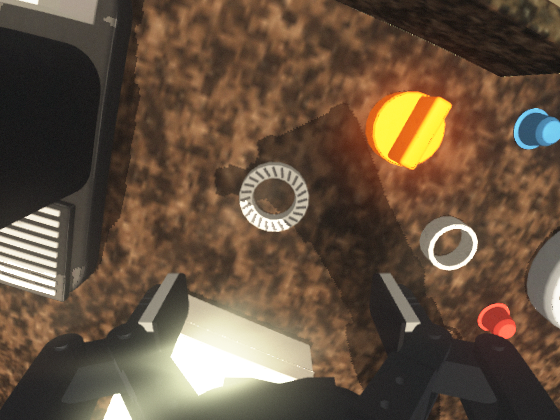

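```bash
python3 - <<'E'
from h import *
c=pickle.load(open('wb.pkl','rb')); P=cloud(c)
e=np.array([.4254,.3315,.1178]); R=Rotation.from_euler('z',.352).as_matrix()
q=(P-e)@R
m=(abs(q[...,0])<.03)&(abs(abs(q[...,1])-.05)<.02)&(q[...,2]<.06)&(q[...,2]>-.05)
for s in(-1,1):
    w=q[m&(q[...,1]*s>0)]; print(s,len(w),np.percentile(w,[1,5,50,95,99],axis=0).round(4).tolist())
E
```

```text
-1 992 [[-0.0113, -0.0543, 0.0428], [-0.0096, -0.0531, 0.0446], [0.0058, -0.0415, 0.0532], [0.0105, -0.041, 0.0593], [0.0108, -0.0408, 0.0599]]
1 982 [[-0.0115, 0.0433, 0.0427], [-0.0095, 0.0434, 0.0446], [0.0058, 0.044, 0.0535], [0.0106, 0.0556, 0.0594], [0.0108, 0.0568, 0.0599]]
```

```bash
python3 - <<'E'
from h import *
c=pickle.load(open('wb.pkl','rb')); P=cloud(c)
e=np.array([.4254,.3315,.1178]); R=Rotation.from_euler('z',.352).as_matrix()
for z in(0,.013,.03,.043): print(z,[proj(c,e+R@np.array([x,.043,z])).round()[0].tolist() for x in(-.011,.011)])
q=(P-e)@R
for v in range(262,330,6): print(v,c['depth'][v,176:192:4].round(3),q[v,180].round(3))
print(P[170:225,274,2][::5].round(3), (c['o']-e)@R, c['rotation'])
E
```

```text
0 [[208.0, 265.0], [206.0, 231.0]]
0.013 [[204.0, 276.0], [201.0, 240.0]]
0.03 [[197.0, 293.0], [193.0, 255.0]]
0.043 [[190.0, 309.0], [186.0, 268.0]]
262 [0.325 0.327 0.327 0.326] [-0.073  0.101 -0.12 ]
268 [0.329 0.328 0.328 0.327] [-0.08   0.101 -0.119]
274 [0.142 0.143 0.146 0.33 ] [0.009 0.045 0.046]
280 [0.138 0.138 0.146 0.332] [0.01  0.043 0.051]
286 [0.133 0.14  0.145 0.334] [0.006 0.044 0.05 ]
292 [0.133 0.138 0.146 0.338] [0.005 0.043 0.053]
298 [0.133 0.139 0.145 0.33 ] [0.002 0.044 0.053]
304 [0.133 0.138 0.145 0.152] [0.    0.043 0.055]
310 [0.133 0.139 0.144 0.15 ] [-0.003  0.044  0.054]
316 [0.132 0.14  0.144 0.306] [-0.006  0.044  0.055]
322 [0.133 0.138 0.145 0.3  ] [-0.007  0.044  0.057]
328 [0.133 0.137 0.291 0.294] [-0.009  0.043  0.059]
[ 0.016  0.015  0.    -0.001 -0.001 -0.001 -0.002 -0.     0.001  0.006
  0.015] [0.08326032 0.00128959 0.17209807] [ 2.81117695e+00  4.07499381e-05 -1.21840389e+00]
```

Call:
servo_tool:
  targets:
    - {"grip": 85,"dx": -0.1,"dy": 0.22,"dz": -0.9,"turn": 0}
    - {"grip": 85,"dx": 0,"dy": 0,"dz": -0.9,"turn": 0}
    - {"grip": 85,"dx": 0,"dy": 0,"dz": -0.9,"turn": 0}
    - {"grip": 85,"dx": 0,"dy": 0,"dz": -0.7,"turn": 0}
    - {"grip": 85,"dx": 0,"dy": 0,"dz": -0.5,"turn": 0}
    - {"grip": 85,"dx": 0,"dy": 0,"dz": 0,"turn": 0}
    - {"grip": 85,"dx": 0,"dy": 0,"dz": 0,"turn": 0}
    - {"grip": 85,"dx": 0,"dy": 0,"dz": 0,"turn": 0}
    - {"grip": 85,"dx": 0,"dy": 0,"dz": 0,"turn": 0}
    - {"grip": 85,"dx": 0,"dy": 0,"dz": 0,"turn": 0}

```text
t: 5.25
ee_pos: [0.4228, 0.3373, 0.0202]
ee_rot: [-3.141, -0.002, 0.353]
force: [-0.2, 0.1, -0.6]
grip_width: 0.997
grasp_force: 0.0
```

```bash
python3 - <<'E'
from h import *
c=cap('wrist'); s=cap('scene'); e=robot.sense()['ee_pos']; print(e)
pickle.dump((c,s),open('tip.pkl','wb'))
p=proj(s,e)[0].astype(int); print(p); a=s['image'][p[1]-60:p[1]+30,p[0]-60:p[0]+60]
cv2.imwrite('pics/tip.png',np.hstack([cv2.resize(a,(400,300),interpolation=2),cv2.resize(c['image'],(400,300))]))
E
```

```text
[0.42255572 0.33711037 0.01990424]
[181 311]
```

View pics/tip.png

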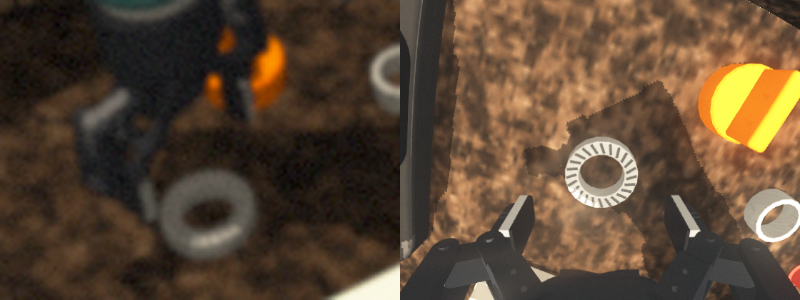

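```bash
python3 - <<'E'
from h import *
c,s=pickle.load(open('tip.pkl','rb')); e=np.array([.4226,.3371,.0199]);R=Rotation.from_euler('z',.353).as_matrix()
for z in(-.01,0,.013,.03,.043): print(z,[proj(s,e+R@np.array([0,y,z])).round(1)[0].tolist() for y in(.043,-.043)],[proj(c,e+R@np.array([.011,y,z])).round(1)[0].tolist() for y in(.043,-.043)])
P=cloud(c);q=(P-e)@R; w=q[(abs(abs(q[...,1])-.05)<.02)&(abs(q[...,0])<.02)&(q[...,2]>-.008)&(q[...,2]<.1)]; print(len(w),w.min(0))
P=cloud(s);q=(P-e)@R; w=q[(abs(abs(q[...,1])-.05)<.02)&(abs(q[...,0])<.03)&(q[...,2]>-.012)&(q[...,2]<.1)]; print(len(w),np.sort(w[:,2])[:30:3].round(3), w[np.argsort(w[:,2])[:5]].round(3))
E
```

```text
-0.01 [[169.1, 328.0], [194.7, 301.3]] [[209.4, 224.4], [352.7, 224.4]]
0 [[168.3, 325.2], [194.2, 298.5]] [[205.9, 230.9], [356.4, 230.8]]
0.013 [[167.3, 321.5], [193.4, 294.8]] [[200.8, 240.3], [361.8, 240.3]]
0.03 [[165.9, 316.6], [192.4, 289.8]] [[193.1, 254.8], [370.1, 254.8]]
0.043 [[164.8, 312.8], [191.6, 285.9]] [[186.0, 268.0], [377.5, 267.9]]
16019 [-0.01377354 -0.06999426 -0.00705225]
396 [-0.006  0.043  0.045  0.046  0.047  0.048  0.049  0.049  0.051  0.051] [[-0.007  0.03  -0.006]
 [-0.001 -0.03  -0.002]
 [-0.002 -0.042  0.042]
 [-0.006  0.049  0.043]
 [-0.009 -0.041  0.044]]
```

Call:
servo_tool:
  targets:
    - {"grip": 85,"dx": 0,"dy": 0,"dz": -0.4,"turn": 0}
    - {"grip": 85,"dx": 0,"dy": 0,"dz": -0.4,"turn": 0}
    - {"grip": 50,"dx": 0,"dy": 0,"dz": 0,"turn": 0}
    - {"grip": 50,"dx": 0,"dy": 0,"dz": 0,"turn": 0}
    - {"grip": 50,"dx": 0,"dy": 0,"dz": 0,"turn": 0}
    - {"grip": 50,"dx": 0,"dy": 0,"dz": 0,"turn": 0}
    - {"grip": 50,"dx": 0,"dy": 0,"dz": 0,"turn": 0}
    - {"grip": 50,"dx": 0,"dy": 0,"dz": 0,"turn": 0}
    - {"grip": 50,"dx": 0,"dy": 0,"dz": 0,"turn": 0}
    - {"grip": 50,"dx": 0,"dy": 0,"dz": 0,"turn": 0}

```text
t: 6.18
ee_pos: [0.4222, 0.3369, -0.0007]
ee_rot: [-3.141, -0.0, 0.353]
force: [0.2, -0.4, -0.2]
grip_width: 0.59
grasp_force: 0.0
```

```bash
cat > tipz.py <<'E'
from h import *
c=cap('wrist');st=robot.sense(); e=st['ee_pos'];R=Rotation.from_euler('z',st['ee_rot'][2]).as_matrix()
P=cloud(c);q=(P-e)@R
m=(abs(q[...,0])<.02)&(abs(q[...,1])<.07)&(q[...,2]>.019)&(q[...,2]<.07)
w=q[m]; print('z',e[2],st['grip_width'],'n',len(w),'lowest',np.percentile(w[:,2],[.5,2,5]).round(4)); n=w[w[:,2]<np.percentile(w[:,2],10)]; print(n.min(0).round(4),n.max(0).round(4))
print('burr',ring(c,(e[0],e[1]),.05,.010,.022,.016))
E
python3 tipz.py
```

```text
z -0.0007568981102262506 0.588499805944979 n 4046 lowest [0.0335 0.0357 0.038 ]
[-0.0122 -0.0362  0.0308] [0.0108 0.039  0.0404]
burr (array([0.423, 0.337]), np.float64(0.0309), np.float64(0.0009))
```

Call:
servo_tool:
  targets:
    - {"grip": 85,"dx": 0,"dy": 0,"dz": 0,"turn": 0}
    - {"grip": 85,"dx": 0,"dy": 0,"dz": 0,"turn": 0}
    - {"grip": 85,"dx": 0,"dy": 0,"dz": 0,"turn": 0}
    - {"grip": 85,"dx": 0,"dy": 0,"dz": 0,"turn": 0}
    - {"grip": 85,"dx": 0,"dy": 0,"dz": 0,"turn": 0}
    - {"grip": 85,"dx": 0,"dy": 0,"dz": 0,"turn": 0}
    - {"grip": 85,"dx": 0,"dy": 0,"dz": -0.4,"turn": 0}
    - {"grip": 85,"dx": 0,"dy": 0,"dz": -0.4,"turn": 0}
    - {"grip": 85,"dx": 0,"dy": 0,"dz": -0.3,"turn": 0}
    - {"grip": 85,"dx": 0,"dy": 0,"dz": 0,"turn": 0}

```text
t: 7.07
ee_pos: [0.4208, 0.3357, -0.0306]
ee_rot: [3.14, 0.003, 0.353]
force: [-0.1, 0.1, -0.7]
grip_width: 0.994
grasp_force: 0.0
```

Call:
servo_tool:
  targets:
    - {"grip": 50,"dx": 0,"dy": 0,"dz": 0,"turn": 0}
    - {"grip": 50,"dx": 0,"dy": 0,"dz": 0,"turn": 0}
    - {"grip": 50,"dx": 0,"dy": 0,"dz": 0,"turn": 0}
    - {"grip": 50,"dx": 0,"dy": 0,"dz": 0,"turn": 0}
    - {"grip": 50,"dx": 0,"dy": 0,"dz": 0,"turn": 0}
    - {"grip": 50,"dx": 0,"dy": 0,"dz": 0,"turn": 0}
    - {"grip": 50,"dx": 0,"dy": 0,"dz": 0,"turn": 0}
    - {"grip": 50,"dx": 0,"dy": 0,"dz": 0,"turn": 0}
    - {"grip": 50,"dx": 0,"dy": 0,"dz": 0,"turn": 0}
    - {"grip": 50,"dx": 0,"dy": 0,"dz": 0,"turn": 0}

```text
t: 7.9
ee_pos: [0.4221, 0.3367, -0.0277]
ee_rot: [3.142, -0.0, 0.353]
force: [-1.1, -1.1, 5.9]
grip_width: 0.687
grasp_force: 63.8
```

```bash
python3 tipz.py
```

```text
z -0.02767480047889892 0.6936541390165216 n 20801 lowest [0.0258 0.0261 0.0264]
[-0.0198 -0.07    0.0249] [0.02   0.0699 0.0266]
burr (array([0.4229, 0.3377]), np.float64(0.0349), np.float64(0.0107))
```

Call:
servo_tool:
  targets:
    - {"grip": 50,"dx": 0,"dy": 0,"dz": 0.5,"turn": 0}
    - {"grip": 50,"dx": 0,"dy": 0,"dz": 0.9,"turn": 0}
    - {"grip": 50,"dx": 0,"dy": 0,"dz": 0.9,"turn": 0}
    - {"grip": 50,"dx": 0,"dy": -0.6,"dz": 1,"turn": 0}
    - {"grip": 50,"dx": 0,"dy": -0.6,"dz": 1,"turn": 0}
    - {"grip": 50,"dx": 0,"dy": -0.6,"dz": 1,"turn": 0}
    - {"grip": 50,"dx": 0,"dy": -0.6,"dz": 1,"turn": 0}
    - {"grip": 50,"dx": 0,"dy": -1,"dz": 0,"turn": 0}
    - {"grip": 50,"dx": 0,"dy": -1,"dz": 0,"turn": 0}
    - {"grip": 50,"dx": 0,"dy": -1,"dz": 0,"turn": 0}

```text
t: 8.78
ee_pos: [0.4223, 0.201, 0.1305]
ee_rot: [-3.141, -0.002, 0.353]
force: [0.4, -0.5, -1.0]
grip_width: 0.691
grasp_force: 65.4
```

Call:
servo_tool:
  targets:
    - {"grip": 50,"dx": 0.2,"dy": -1,"dz": 0,"turn": 0}
    - {"grip": 50,"dx": 0.2,"dy": -1,"dz": 0,"turn": 0}
    - {"grip": 50,"dx": 0.2,"dy": -1,"dz": 0,"turn": 0}
    - {"grip": 50,"dx": 0.2,"dy": -1,"dz": 0,"turn": 0}
    - {"grip": 50,"dx": 0.2,"dy": -1,"dz": 0,"turn": 0}
    - {"grip": 50,"dx": 0.2,"dy": -1,"dz": 0,"turn": 0}
    - {"grip": 50,"dx": 0.24,"dy": -0.9,"dz": 0,"turn": 0}
    - {"grip": 50,"dx": 0,"dy": 0,"dz": 0,"turn": 0}
    - {"grip": 50,"dx": 0,"dy": 0,"dz": 0,"turn": 0}
    - {"grip": 50,"dx": 0,"dy": 0,"dz": 0,"turn": 0}

```text
t: 9.62
ee_pos: [0.4581, 0.0298, 0.1295]
ee_rot: [-3.141, -0.001, 0.353]
force: [0.3, 0.6, -1.6]
grip_width: 0.688
grasp_force: 65.4
```

```bash
python3 - <<'E'
from h import *
c=cap('wrist','w_over.png'); s=cap('scene');d=cap('side'); pickle.dump((c,s,d),open('over.pkl','wb')); st=robot.sense(); e=st['ee_pos']; print(e,st['grip_width'],st['grasp_force'],st['ee_rot'])
P=cloud(c)
for x in(c,s,d):
    try: print('mill',ring(x,(.457,.005),.075,.034,.046,.04))
    except Exception as ex: print(ex)
try:print('ring',ring(c,e[:2],.05,e[2]+.035,e[2]+.055,e[2]+.0437))
except Exception as ex: print(ex)
E
```

```text
[0.45791423 0.03049352 0.12931451] 0.691467369296991 65.42801298201084 [-3.14118241e+00 -3.13468683e-04  3.54829133e-01]
mill (array([0.4585, 0.0048]), np.float64(0.0575), np.float64(0.0005))
mill (array([0.4521, 0.0071]), np.float64(0.0594), np.float64(0.0027))
mill (array([0.457 , 0.0085]), np.float64(0.0599), np.float64(0.0022))
ring (array([0.4568, 0.0316]), np.float64(0.0384), np.float64(0.009))
```

View pics/w_over.png

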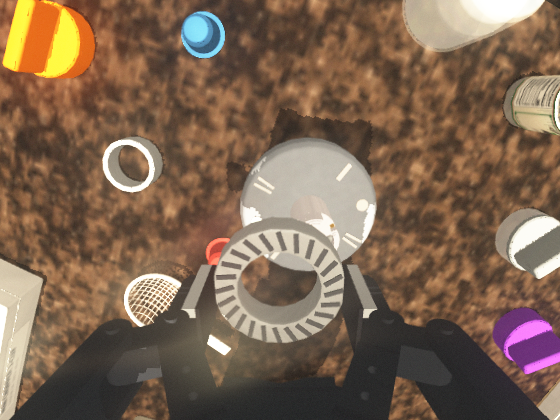

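```bash
python3 - <<'E'
from h import *
c,s,d=pickle.load(open('over.pkl','rb')); e=np.array([.45791,.03049,.12931])
zt=e[2]+.0277+.016
g=cv2.cvtColor(c['image'],6)
print(proj(c,[*e[:2],zt]))
th=np.linspace(0,2*np.pi,9)[:-1]
for r in(.019,.031): print(r,proj(c,np.c_[e[0]+r*np.cos(th),e[1]+r*np.sin(th),np.full(8,zt)]).round().tolist())
# hole: dark->bright inner edge along rays from image centre
pc=proj(c,[*e[:2],zt])[0]; pts=[]
for a in np.linspace(0,2*np.pi,72,endpoint=False):
    prof=[int(c['depth'][int(pc[1]+r*np.sin(a)),int(pc[0]+r*np.cos(a))]*1000) for r in range(5,75)]
    i=[k for k,v in enumerate(prof) if 0<v<215]
    if i: pts.append((pc[0]+(5+i[0])*np.cos(a),pc[1]+(5+i[0])*np.sin(a)))
el=cv2.fitEllipse(np.array(pts,np.float32)); print('hole',el, onplane(c,[el[0]],zt))
E
```

```text
[[279.93926005 289.87118399]]
0.019 [[295.0, 255.0], [262.0, 256.0], [240.0, 277.0], [243.0, 304.0], [266.0, 322.0], [297.0, 321.0], [318.0, 302.0], [319.0, 275.0]]
0.031 [[305.0, 231.0], [249.0, 233.0], [215.0, 269.0], [220.0, 313.0], [258.0, 341.0], [306.0, 339.0], [342.0, 309.0], [344.0, 264.0]]
hole ((278.98223876953125, 278.91009521484375), (55.156131744384766, 75.17924499511719), 89.93582916259766) [[0.46315047 0.032887   0.17301   ]]
```

Call:
servo_tool:
  targets:
    - {"grip": 50,"dx": 0,"dy": -0.52,"dz": 0,"turn": 0}
    - {"grip": 50,"dx": 0,"dy": -0.52,"dz": 0,"turn": 0}
    - {"grip": 50,"dx": 0,"dy": 0,"dz": 0,"turn": 0}
    - {"grip": 50,"dx": 0,"dy": 0,"dz": -0.6,"turn": 0}
    - {"grip": 50,"dx": 0,"dy": 0,"dz": -0.6,"turn": 0}
    - {"grip": 50,"dx": 0,"dy": 0,"dz": -0.6,"turn": 0}
    - {"grip": 50,"dx": 0,"dy": 0,"dz": -0.5,"turn": 0}
    - {"grip": 50,"dx": 0,"dy": 0,"dz": -0.4,"turn": 0}
    - {"grip": 50,"dx": 0,"dy": 0,"dz": -0.2,"turn": 0}
    - {"grip": 50,"dx": 0,"dy": 0,"dz": 0,"turn": 0}

```text
t: 10.6
ee_pos: [0.4574, 0.0043, 0.0558]
ee_rot: [-3.141, 0.002, 0.354]
force: [-0.4, -0.3, -1.1]
grip_width: 0.692
grasp_force: 65.4
```

```bash
python3 - <<'E'
from h import *
c=cap('wrist','w_in.png'); st=robot.sense(); print(st['ee_pos'],st['force'],st['wrist_torque'])
E
```

```text
[0.4578917  0.00410974 0.05640168] [ 0.07430982 -0.59960515 -2.26223168] [ 0.0071965  -0.01099079  0.02592624]
```

View pics/w_in.png

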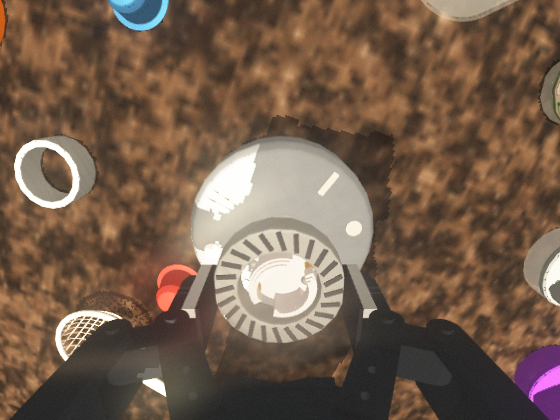

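Call:
servo_tool:
  targets:
    - {"grip": 50,"dx": 0,"dy": 0,"dz": -0.4,"turn": 0}
    - {"grip": 50,"dx": 0,"dy": 0,"dz": -0.4,"turn": 0}
    - {"grip": 50,"dx": 0,"dy": 0,"dz": -0.4,"turn": 0}
    - {"grip": 50,"dx": 0,"dy": 0,"dz": -0.3,"turn": 0}
    - {"grip": 50,"dx": 0,"dy": 0,"dz": -0.1,"turn": 0}
    - {"grip": 50,"dx": 0,"dy": 0,"dz": -0.04,"turn": 0}
    - {"grip": 50,"dx": 0,"dy": 0,"dz": 0,"turn": 0}
    - {"grip": 50,"dx": 0,"dy": 0,"dz": 0,"turn": 0}
    - {"grip": 50,"dx": 0,"dy": 0,"dz": 0,"turn": 0}
    - {"grip": 50,"dx": 0,"dy": 0,"dz": 0,"turn": 0}

```text
t: 11.48
ee_pos: [0.4584, 0.0033, 0.016]
ee_rot: [3.141, -0.001, 0.353]
force: [0.6, -0.2, -1.3]
grip_width: 0.687
grasp_force: 65.4
```

Call:
servo_tool:
  targets:
    - {"grip": 50,"dx": 0,"dy": 0.02,"dz": -0.06,"turn": 0}
    - {"grip": 50,"dx": 0,"dy": 0,"dz": -0.04,"turn": 0}
    - {"grip": 50,"dx": 0,"dy": 0,"dz": 0,"turn": 0}
    - {"grip": 85,"dx": 0,"dy": 0,"dz": 0,"turn": 0}
    - {"grip": 85,"dx": 0,"dy": 0,"dz": 0,"turn": 0}
    - {"grip": 85,"dx": 0,"dy": 0,"dz": 0,"turn": 0}
    - {"grip": 85,"dx": 0,"dy": 0,"dz": 0,"turn": 0}
    - {"grip": 85,"dx": 0,"dy": 0,"dz": 0,"turn": 0}
    - {"grip": 85,"dx": 0,"dy": 0,"dz": 0.5,"turn": 0}
    - {"grip": 85,"dx": 0,"dy": 0,"dz": 0.5,"turn": 0}

```text
t: 12.32
ee_pos: [0.4574, 0.0038, 0.0379]
ee_rot: [-3.141, 0.002, 0.353]
force: [0.7, -0.1, -0.3]
grip_width: 0.997
grasp_force: 0.0
```

Call:
servo_tool:
  targets:
    - {"grip": 85,"dx": 0,"dy": 0,"dz": 0.8,"turn": 0}
    - {"grip": 85,"dx": 0,"dy": 0,"dz": 1,"turn": 0}
    - {"grip": 85,"dx": 0,"dy": 0,"dz": 1,"turn": 0}
    - {"grip": 85,"dx": 0,"dy": 0,"dz": 0.6,"turn": 0}
    - {"grip": 85,"dx": 0,"dy": 0.4,"dz": 0.4,"turn": 0}
    - {"grip": 85,"dx": -0.2,"dy": 1,"dz": 0,"turn": 0}
    - {"grip": 85,"dx": -0.2,"dy": 1,"dz": 0,"turn": 0}
    - {"grip": 85,"dx": -0.2,"dy": 1,"dz": 0,"turn": 0}
    - {"grip": 85,"dx": -0.2,"dy": 1,"dz": 0,"turn": 0}
    - {"grip": 85,"dx": 0,"dy": 1,"dz": 0,"turn": 0}

```text
t: 13.15
ee_pos: [0.4367, 0.1396, 0.1332]
ee_rot: [3.142, 0.001, 0.353]
force: [-0.0, -0.5, 0.2]
grip_width: 0.996
grasp_force: 0.0
```

```bash
python3 - <<'E'
from h import *
c=cap('wrist'); st=robot.sense(); print(st['ee_pos'],st['force'])
P=cloud(c); q=P[(np.hypot(P[...,0]-.4585,P[...,1]-.0045)<.03)&(np.hypot(P[...,0]-.4585,P[...,1]-.0045)>.02)]; print('burr top z (56)',np.percentile(q[:,2],[10,50,90]).round(4))
print('burr',ring(c,(.4585,.0045),.045,.05,.063,.056),'mill',ring(c,(.4585,.0045),.075,.034,.063,.04)) 
print('collar',ring(c,(.436,.166),.04,.012,.03,.022))
E
```

```text
[0.43773199 0.14617841 0.13346019] [0.52690752 5.56077612 0.63609687]
burr top z (56) [0.05   0.0556 0.0565]
burr (array([0.4583, 0.0074]), np.float64(0.031), np.float64(0.0009)) mill (array([0.4579, 0.0067]), np.float64(0.0577), np.float64(0.001))
collar (array([0.4381, 0.1653]), np.float64(0.0238), np.float64(0.0007))
```

Call:
servo_tool:
  targets:
    - {"grip": 85,"dx": 0,"dy": 0.4,"dz": -0.5,"turn": 0}
    - {"grip": 85,"dx": 0,"dy": 0.4,"dz": -0.5,"turn": 0}
    - {"grip": 85,"dx": 0,"dy": 0,"dz": -0.8,"turn": 0}
    - {"grip": 85,"dx": 0,"dy": 0,"dz": -0.8,"turn": 0}
    - {"grip": 85,"dx": 0,"dy": 0,"dz": -0.6,"turn": 0}
    - {"grip": 85,"dx": 0,"dy": 0,"dz": -0.6,"turn": 0}
    - {"grip": 85,"dx": 0,"dy": 0,"dz": 0,"turn": 0}
    - {"grip": 85,"dx": 0,"dy": 0,"dz": 0,"turn": 0}
    - {"grip": 85,"dx": 0,"dy": 0,"dz": 0,"turn": 0}
    - {"grip": 85,"dx": 0,"dy": 0,"dz": 0,"turn": 0}

```text
t: 14.03
ee_pos: [0.4388, 0.159, 0.039]
ee_rot: [-3.142, -0.002, 0.353]
force: [0.8, 0.9, -0.4]
grip_width: 0.993
grasp_force: 0.0
```

```bash
python3 - <<'E'
from h import *
c=cap('wrist'); st=robot.sense(); print(st['ee_pos'],st['force'])
print('collar',ring(c,(.436,.166),.04,.012,.03,.022))
E
```

```text
[0.43886151 0.15899011 0.0390519 ] [-0.04326626 -0.9090793   0.68193858]
collar (array([0.4387, 0.1659]), np.float64(0.0242), np.float64(0.0009))
```

Call:
servo_tool:
  targets:
    - {"grip": 85,"dx": 0,"dy": 0.27,"dz": 0,"turn": 0}
    - {"grip": 85,"dx": 0,"dy": 0,"dz": -0.6,"turn": 0}
    - {"grip": 85,"dx": 0,"dy": 0,"dz": -0.6,"turn": 0}
    - {"grip": 85,"dx": 0,"dy": 0,"dz": -0.6,"turn": 0}
    - {"grip": 85,"dx": 0,"dy": 0,"dz": -0.54,"turn": 0}
    - {"grip": 85,"dx": 0,"dy": 0,"dz": 0,"turn": 0}
    - {"grip": 38,"dx": 0,"dy": 0,"dz": 0,"turn": 0}
    - {"grip": 38,"dx": 0,"dy": 0,"dz": 0,"turn": 0}
    - {"grip": 38,"dx": 0,"dy": 0,"dz": 0,"turn": 0}
    - {"grip": 38,"dx": 0,"dy": 0,"dz": 0,"turn": 0}

```text
t: 14.92
ee_pos: [0.4378, 0.1648, -0.0128]
ee_rot: [3.139, 0.002, 0.353]
force: [-1.6, 0.5, 14.8]
grip_width: 0.51
grasp_force: 58.9
```

Call:
servo_tool:
  targets:
    - {"grip": 38,"dx": 0,"dy": 0,"dz": 0,"turn": 0}
    - {"grip": 38,"dx": 0,"dy": 0,"dz": 0,"turn": 0}
    - {"grip": 38,"dx": 0,"dy": 0,"dz": 0,"turn": 0}
    - {"grip": 38,"dx": 0,"dy": 0,"dz": 0,"turn": 0}
    - {"grip": 38,"dx": 0,"dy": 0,"dz": 0,"turn": 0}
    - {"grip": 38,"dx": 0,"dy": 0,"dz": 0,"turn": 0}
    - {"grip": 38,"dx": 0,"dy": 0,"dz": 0,"turn": 0}
    - {"grip": 38,"dx": 0,"dy": 0,"dz": 0,"turn": 0}
    - {"grip": 38,"dx": 0,"dy": 0,"dz": 0,"turn": 0}
    - {"grip": 38,"dx": 0,"dy": 0,"dz": 0,"turn": 0}

```text
t: 15.75
ee_pos: [0.4378, 0.1648, -0.0127]
ee_rot: [3.139, 0.002, 0.353]
force: [-1.6, -0.3, 11.6]
grip_width: 0.51
grasp_force: 59.2
```

Call:
servo_tool:
  targets:
    - {"grip": 38,"dx": 0,"dy": 0,"dz": 0.5,"turn": 0}
    - {"grip": 38,"dx": 0,"dy": 0,"dz": 1,"turn": 0}
    - {"grip": 38,"dx": 0,"dy": 0,"dz": 1,"turn": 0}
    - {"grip": 38,"dx": 0,"dy": -0.5,"dz": 1,"turn": 0}
    - {"grip": 38,"dx": 0.1,"dy": -0.9,"dz": 1,"turn": 0}
    - {"grip": 38,"dx": 0.2,"dy": -1,"dz": 1,"turn": 0}
    - {"grip": 38,"dx": 0.2,"dy": -1,"dz": 0.1,"turn": 0}
    - {"grip": 38,"dx": 0.28,"dy": -1,"dz": 0,"turn": 0}
    - {"grip": 38,"dx": 0,"dy": -1,"dz": 0,"turn": 0}
    - {"grip": 38,"dx": 0,"dy": -1,"dz": 0,"turn": 0}

```text
t: 16.58
ee_pos: [0.457, 0.0034, 0.1266]
ee_rot: [3.14, 0.002, 0.353]
force: [-0.0, 0.1, -0.6]
grip_width: 0.512
grasp_force: 61.1
```

Call:
servo_tool:
  targets:
    - {"grip": 38,"dx": 0,"dy": 0,"dz": 0,"turn": 0}
    - {"grip": 38,"dx": 0,"dy": 0,"dz": 0,"turn": 0}
    - {"grip": 38,"dx": 0,"dy": 0,"dz": 0,"turn": 0}
    - {"grip": 38,"dx": 0,"dy": 0,"dz": 0,"turn": 0}
    - {"grip": 38,"dx": 0,"dy": 0,"dz": 0,"turn": 0}
    - {"grip": 38,"dx": 0,"dy": 0,"dz": 0,"turn": 0}
    - {"grip": 38,"dx": 0,"dy": 0,"dz": 0,"turn": 0}
    - {"grip": 38,"dx": 0,"dy": 0,"dz": 0,"turn": 0}
    - {"grip": 38,"dx": 0,"dy": 0,"dz": 0,"turn": 0}
    - {"grip": 38,"dx": 0,"dy": 0,"dz": 0,"turn": 0}

```text
t: 17.42
ee_pos: [0.4567, 0.0045, 0.1257]
ee_rot: [3.14, 0.004, 0.353]
force: [-0.2, -0.1, -0.7]
grip_width: 0.507
grasp_force: 61.1
```

```bash
python3 - <<'E'
from h import *
c=cap('wrist','w_col.png'); s=cap('scene');d=cap('side'); pickle.dump((c,s,d),open('col.pkl','wb')); st=robot.sense(); e=st['ee_pos']; print(e,st['grip_width'],st['grasp_force'])
R=Rotation.from_euler('z',st['ee_rot'][2]).as_matrix()
q=(cloud(c)-e)@R; m=(np.hypot(q[...,0],q[...,1])<.03)&(q[...,2]>0)&(q[...,2]<.07); print('collar top rel', np.percentile(q[m][:,2],[2,25,50,75,95]).round(4))
a=c['image'][150:400,130:430]; p=proj(s,e)[0].astype(int); b=s['image'][p[1]-50:p[1]+25,p[0]-50:p[0]+40]
cv2.imwrite('pics/col.png',np.hstack([cv2.resize(a,(400,333)),cv2.resize(b,(400,333),interpolation=2)]))
E
```

```text
[0.45667711 0.00438435 0.1257359 ] 0.5051291558237506 61.09684947878122
collar top rel [0.0141 0.0272 0.0337 0.0508 0.0684]
```

View pics/col.png

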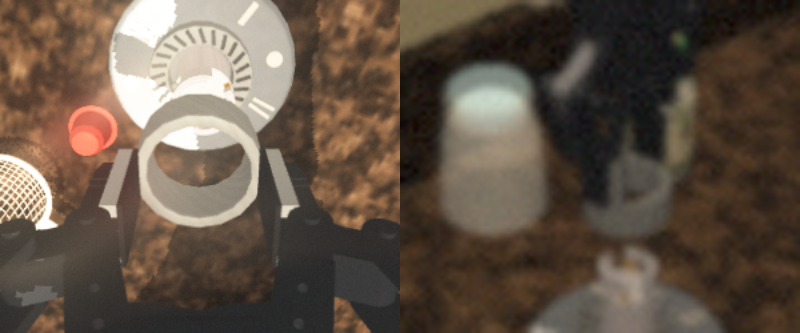

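Call:
servo_tool:
  targets:
    - {"grip": 38,"dx": 0.03,"dy": 0,"dz": -0.5,"turn": 0}
    - {"grip": 38,"dx": 0,"dy": 0,"dz": -0.5,"turn": 0}
    - {"grip": 38,"dx": 0,"dy": 0,"dz": -0.4,"turn": 0}
    - {"grip": 38,"dx": 0,"dy": 0,"dz": -0.3,"turn": 0}
    - {"grip": 38,"dx": 0,"dy": 0,"dz": -0.2,"turn": 0}
    - {"grip": 38,"dx": 0,"dy": 0,"dz": -0.2,"turn": 0}
    - {"grip": 38,"dx": 0,"dy": 0,"dz": 0,"turn": 0}
    - {"grip": 38,"dx": 0,"dy": 0,"dz": 0,"turn": 0}
    - {"grip": 38,"dx": 0,"dy": 0,"dz": 0,"turn": 0}
    - {"grip": 38,"dx": 0,"dy": 0,"dz": 0,"turn": 0}

```text
t: 18.4
ee_pos: [0.4578, 0.0044, 0.0737]
ee_rot: [3.139, 0.003, 0.353]
force: [0.3, 0.2, -0.3]
grip_width: 0.506
grasp_force: 61.1
```

Call:
servo_tool:
  targets:
    - {"grip": 38,"dx": 0,"dy": 0,"dz": -0.4,"turn": 0}
    - {"grip": 38,"dx": 0,"dy": 0,"dz": -0.4,"turn": 0}
    - {"grip": 38,"dx": 0,"dy": 0,"dz": -0.2,"turn": 0}
    - {"grip": 38,"dx": 0,"dy": 0,"dz": -0.1,"turn": 0}
    - {"grip": 38,"dx": 0,"dy": 0,"dz": -0.06,"turn": 0}
    - {"grip": 38,"dx": 0,"dy": 0,"dz": 0,"turn": 0}
    - {"grip": 38,"dx": 0,"dy": 0,"dz": 0,"turn": 0}
    - {"grip": 38,"dx": 0,"dy": 0,"dz": 0,"turn": 0}
    - {"grip": 38,"dx": 0,"dy": 0,"dz": 0,"turn": 0}
    - {"grip": 38,"dx": 0,"dy": 0,"dz": 0,"turn": 0}

```text
t: 19.23
ee_pos: [0.4576, 0.0044, 0.0445]
ee_rot: [3.14, 0.003, 0.353]
force: [-0.5, 0.3, -1.0]
grip_width: 0.509
grasp_force: 61.1
```

Call:
servo_tool:
  targets:
    - {"grip": 38,"dx": 0,"dy": 0,"dz": -0.03,"turn": 0}
    - {"grip": 85,"dx": 0,"dy": 0,"dz": 0,"turn": 0}
    - {"grip": 85,"dx": 0,"dy": 0,"dz": 0,"turn": 0}
    - {"grip": 85,"dx": 0,"dy": 0,"dz": 0,"turn": 0}
    - {"grip": 85,"dx": 0,"dy": 0,"dz": 0,"turn": 0}
    - {"grip": 85,"dx": 0,"dy": 0,"dz": 0,"turn": 0}
    - {"grip": 85,"dx": 0,"dy": 0,"dz": 0,"turn": 0}
    - {"grip": 85,"dx": 0,"dy": 0,"dz": 0.6,"turn": 0}
    - {"grip": 85,"dx": 0,"dy": 0,"dz": 1,"turn": 0}
    - {"grip": 85,"dx": 0,"dy": 0,"dz": 1,"turn": 0}

```text
t: 20.07
ee_pos: [0.4565, 0.0045, 0.1087]
ee_rot: [3.14, 0.006, 0.353]
force: [-0.4, 0.1, -0.2]
grip_width: 0.999
grasp_force: 0.0
```

Call:
servo_tool:
  targets:
    - {"grip": 85,"dx": 0,"dy": -0.4,"dz": 0.8,"turn": 1}
    - {"grip": 85,"dx": 0,"dy": -1,"dz": 0.4,"turn": 1}
    - {"grip": 85,"dx": 0,"dy": -1,"dz": 0,"turn": 1}
    - {"grip": 85,"dx": 0,"dy": -1,"dz": 0,"turn": 1}
    - {"grip": 85,"dx": 0,"dy": -0.6,"dz": 0,"turn": 1}
    - {"grip": 85,"dx": 0,"dy": 0,"dz": 0,"turn": 1}
    - {"grip": 85,"dx": 0,"dy": 0,"dz": 0,"turn": 0}
    - {"grip": 85,"dx": 0,"dy": 0,"dz": 0,"turn": 0}
    - {"grip": 85,"dx": 0,"dy": 0,"dz": 0,"turn": 0}
    - {"grip": 85,"dx": 0,"dy": 0,"dz": 0,"turn": 0}

```text
t: 20.9
ee_pos: [0.4574, -0.0949, 0.1385]
ee_rot: [3.14, 0.004, 0.877]
force: [0.3, -1.0, -0.2]
grip_width: 0.993
grasp_force: 0.0
```

```bash
python3 - <<'E'
from h import *
c=cap('wrist','w_both.png'); pickle.dump(c,open('both.pkl','wb')); st=robot.sense(); print(st['ee_pos'],st['ee_rot'],st['joint_pos'])
P=cloud(c); r=np.hypot(P[...,0]-.4583,P[...,1]-.0055)
for a,b in((.0195,.0235),(.026,.030),(.04,.05)): print(a,np.percentile(P[(r>a)&(r<b)][:,2],[10,50,90]).round(4))
print('collar',ring(c,(.4585,.0045),.04,.072,.085,.078),'burr',ring(c,(.4585,.0045),.045,.05,.063,.056),'mill',ring(c,(.4585,.0045),.075,.034,.085,.04)) 
m=(np.hypot(P[...,0]-.494,P[...,1]+.218)<.06)&(P[...,2]>.047)&(P[...,2]<.07)
ct=max(cv2.findContours(m.astype(np.uint8),0,1)[0],key=len); W=onplane(c,ct.reshape(-1,2),.057)[:,:2].astype(np.float32); print('wing rect',cv2.minAreaRect(W))
print('lidcap',ring(c,(.5,-.22),.045,.012,.034,.025))
E
```

```text
[ 0.45749881 -0.0948457   0.13855823] [3.1396488  0.00385639 0.87692295] [ 0.48369184  0.50517141 -0.48509464  2.06969995  0.3871432   0.65440307
 -0.95540039]
0.0195 [0.0565 0.0768 0.0781]
0.026 [0.0534 0.0554 0.0564]
0.04 [0.0385 0.0396 0.0407]
collar (array([0.457 , 0.0048]), np.float64(0.0237), np.float64(0.0005)) burr (array([0.458 , 0.0041]), np.float64(0.0306), np.float64(0.0005)) mill (array([0.4577, 0.0028]), np.float64(0.0573), np.float64(0.0007))
wing rect ((0.5014743208885193, -0.22168897092342377), (0.019242532551288605, 0.05284859985113144), 56.199092864990234)
lidcap (array([ 0.5003, -0.2195]), np.float64(0.0303), np.float64(0.002))
```

View pics/w_both.png

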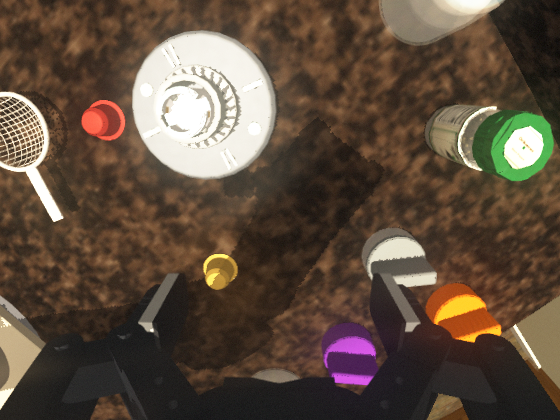

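Call:
servo_tool:
  targets:
    - {"grip": 85,"dx": 0.3,"dy": -0.8,"dz": 0,"turn": 1}
    - {"grip": 85,"dx": 0.3,"dy": -0.8,"dz": 0,"turn": 1}
    - {"grip": 85,"dx": 0.3,"dy": -0.8,"dz": 0,"turn": 1}
    - {"grip": 85,"dx": 0.3,"dy": -0.8,"dz": 0,"turn": 1}
    - {"grip": 85,"dx": 0.3,"dy": -0.8,"dz": 0,"turn": 1}
    - {"grip": 85,"dx": 0.2,"dy": -0.6,"dz": 0,"turn": 1}
    - {"grip": 85,"dx": 0,"dy": -0.4,"dz": 0,"turn": 1}
    - {"grip": 85,"dx": 0,"dy": 0,"dz": 0,"turn": 1}
    - {"grip": 85,"dx": 0,"dy": 0,"dz": 0,"turn": 1}
    - {"grip": 85,"dx": 0,"dy": 0,"dz": 0,"turn": 1}

```text
t: 21.78
ee_pos: [0.5, -0.2203, 0.1384]
ee_rot: [3.14, 0.004, 1.753]
force: [0.2, 0.2, 0.8]
grip_width: 0.998
grasp_force: 0.0
```

Call:
servo_tool:
  targets:
    - {"grip": 85,"dx": 0,"dy": 0,"dz": 0,"turn": 1}
    - {"grip": 85,"dx": 0,"dy": 0,"dz": 0,"turn": 1}
    - {"grip": 85,"dx": 0,"dy": 0,"dz": 0,"turn": 1}
    - {"grip": 85,"dx": 0,"dy": 0,"dz": 0,"turn": 1}
    - {"grip": 85,"dx": 0,"dy": 0,"dz": 0,"turn": 1}
    - {"grip": 85,"dx": 0,"dy": 0,"dz": 0,"turn": 1}
    - {"grip": 85,"dx": 0,"dy": 0,"dz": 0,"turn": 1}
    - {"grip": 85,"dx": 0,"dy": 0,"dz": 0,"turn": 1}
    - {"grip": 85,"dx": 0,"dy": 0,"dz": 0,"turn": 1}
    - {"grip": 85,"dx": 0,"dy": 0,"dz": 0,"turn": 0.5}

```text
t: 22.62
ee_pos: [0.5, -0.2201, 0.1383]
ee_rot: [3.14, 0.003, 2.582]
force: [0.5, 0.4, 0.0]
grip_width: 0.992
grasp_force: 0.0
```

Call:
servo_tool:
  targets:
    - {"grip": 85,"dx": 0,"dy": 0,"dz": 0,"turn": 0}
    - {"grip": 85,"dx": 0,"dy": 0,"dz": 0,"turn": 0}
    - {"grip": 85,"dx": 0,"dy": 0,"dz": 0,"turn": 0}
    - {"grip": 85,"dx": 0,"dy": 0,"dz": 0,"turn": 0}
    - {"grip": 85,"dx": 0,"dy": 0,"dz": 0,"turn": 0}
    - {"grip": 85,"dx": 0,"dy": 0,"dz": 0,"turn": 0}
    - {"grip": 85,"dx": 0,"dy": 0,"dz": 0,"turn": 0}
    - {"grip": 85,"dx": 0,"dy": 0,"dz": 0,"turn": 0}
    - {"grip": 85,"dx": 0,"dy": 0,"dz": 0,"turn": 0}
    - {"grip": 85,"dx": 0,"dy": 0,"dz": 0,"turn": 0}

```text
t: 23.45
ee_pos: [0.4999, -0.2206, 0.1385]
ee_rot: [3.14, 0.004, 2.578]
force: [0.8, -0.3, -0.8]
grip_width: 0.996
grasp_force: 0.0
```

```bash
cat > wing.py <<'E'
from h import *
import sys
c=cap('wrist'); pickle.dump(c,open('lid.pkl','wb')); st=robot.sense(); print(st['ee_pos'],st['ee_rot'],st['joint_pos'].round(2))
P=cloud(c)
for a,b in ((.054,.065),(.050,.065)):
    m=(np.hypot(P[...,0]-.5,P[...,1]+.22)<.045)&(P[...,2]>a)&(P[...,2]<b)
    ct=max(cv2.findContours(m.astype(np.uint8),0,1)[0],key=len); W=onplane(c,ct.reshape(-1,2),.057)[:,:2].astype(np.float32); print('wing rect',cv2.minAreaRect(W))
print('lidcap',ring(c,(.5,-.22),.045,.012,.034,.025))
E
python3 wing.py
python3 - <<'E'
from h import *
c=pickle.load(open('both.pkl','rb')); g=c['image'].min(2); A=[]
for nm,p in [('bar1',(252,86)),('bar2',(152,132)),('disc1',(254,129)),('disc2',(146,90)),('dbl1',(228,159)),('dbl2',(170,53))]:
    w=g[p[1]-9:p[1]+10,p[0]-9:p[0]+10].astype(float); t=(w.max()+np.median(w))/2
    v,u=np.where(w>t); q=np.array([u.mean()+p[0]-9,v.mean()+p[1]-9]); A.append(onplane(c,[q],.04)[0][:2]); print(nm,q.round(1),len(u),w.max(),np.median(w),A[-1].round(4))
for i in(0,2,4): d=A[i]-A[i+1]; print(np.hypot(*d).round(4),np.degrees(np.arctan2(d[1],d[0])).round(1)+[0,0,43,0,85.9][i],((A[i]+A[i+1])/2).round(4))
E
```

```text
[ 0.49990997 -0.22061428  0.13850812] [3.1396054  0.00394031 2.57826995] [ 0.95  0.73 -0.95  1.86  0.74  0.94  0.66]
wing rect ((0.498478502035141, -0.22470098733901978), (0.013510359451174736, 0.05278386175632477), 56.9434814453125)
wing rect ((0.4981212615966797, -0.22446848452091217), (0.013510802760720253, 0.053636129945516586), 56.94401931762695)
lidcap (array([ 0.4977, -0.2246]), np.float64(0.03), np.float64(0.0009))
bar1 [251.9  85.3] 107 255.0 236.0 [ 0.4995 -0.0096]
bar2 [152.1 131.2] 99 254.0 230.0 [0.4138 0.0166]
disc1 [253.8 128.5] 124 255.0 235.0 [ 0.4788 -0.0357]
disc2 [145.8  89.6] 129 254.0 230.0 [0.4335 0.0427]
dbl1 [227.9 158.5] 110 255.0 232.0 [ 0.4462 -0.0403]
dbl2 [170.2  54.1] 112 255.0 232.0 [0.4668 0.0485]
0.0897 -17.0 [0.4567 0.0035]
0.0905 -16.9 [0.4562 0.0035]
0.0912 -17.19999999999999 [0.4565 0.0041]
```

Call:
servo_tool:
  targets:
    - {"grip": 16,"dx": 0.04,"dy": -0.17,"dz": 0,"turn": -0.15}
    - {"grip": 16,"dx": 0,"dy": 0,"dz": 0,"turn": 0}
    - {"grip": 16,"dx": 0,"dy": 0,"dz": 0,"turn": 0}
    - {"grip": 16,"dx": 0,"dy": 0,"dz": 0,"turn": 0}
    - {"grip": 16,"dx": 0,"dy": 0,"dz": 0,"turn": 0}
    - {"grip": 16,"dx": 0,"dy": 0,"dz": 0,"turn": 0}
    - {"grip": 16,"dx": 0,"dy": 0,"dz": 0,"turn": 0}
    - {"grip": 16,"dx": 0,"dy": 0,"dz": 0,"turn": 0}
    - {"grip": 16,"dx": 0,"dy": 0,"dz": 0,"turn": 0}
    - {"grip": 16,"dx": 0,"dy": 0,"dz": 0,"turn": 0}

```text
t: 24.33
ee_pos: [0.5009, -0.2248, 0.1385]
ee_rot: [3.14, 0.004, 2.565]
force: [0.2, 0.6, 0.1]
grip_width: 0.187
grasp_force: 0.0
```

```bash
python3 - <<'E'
from h import *
c=cap('wrist');st=robot.sense(); e=st['ee_pos'];R=Rotation.from_euler('z',st['ee_rot'][2]).as_matrix()
q=(cloud(c)-e)@R; print(e,st['ee_rot'],st['grip_width'])
m=(abs(q[...,0])<.02)&(abs(q[...,1])<.035)&(q[...,2]>-.03)&(q[...,2]<.07)&(c['depth']>0)
w=q[m]; print(len(w),np.percentile(w[:,2],[.2,1,5,20]).round(4))
for z in np.arange(-.03,.07,.01):
    k=w[(w[:,2]>=z)&(w[:,2]<z+.01)]
    if len(k)>5: print(z.round(3),len(k),k[:,0].min().round(4),k[:,0].max().round(4),k[:,1].min().round(4),k[:,1].max().round(4))
E
```

```text
[ 0.50092461 -0.22482789  0.1385273 ] [3.13962424 0.00394381 2.56529351] 0.18966604844981783
3316 [0.0303 0.032  0.0356 0.0431]
0.03 440 -0.0092 0.0136 -0.0213 0.0214
0.04 790 -0.0094 0.0139 -0.0216 0.0215
0.05 967 -0.0095 0.0137 -0.0217 0.0215
0.06 1114 -0.0098 0.0145 -0.0249 0.0255
```

Call:
servo_tool:
  targets:
    - {"grip": 42,"dx": 0,"dy": 0,"dz": 0,"turn": 0}
    - {"grip": 42,"dx": 0,"dy": 0,"dz": -0.5,"turn": 0}
    - {"grip": 42,"dx": 0,"dy": 0,"dz": -0.8,"turn": 0}
    - {"grip": 42,"dx": 0,"dy": 0,"dz": -0.8,"turn": 0}
    - {"grip": 42,"dx": 0,"dy": 0,"dz": -0.8,"turn": 0}
    - {"grip": 42,"dx": 0,"dy": 0,"dz": -0.8,"turn": 0}
    - {"grip": 42,"dx": 0,"dy": 0,"dz": -0.7,"turn": 0}
    - {"grip": 42,"dx": 0,"dy": 0,"dz": -0.6,"turn": 0}
    - {"grip": 42,"dx": 0,"dy": 0,"dz": -0.5,"turn": 0}
    - {"grip": 42,"dx": 0,"dy": 0,"dz": 0,"turn": 0}

```text
t: 25.22
ee_pos: [0.4989, -0.2243, -0.0018]
ee_rot: [3.141, -0.001, 2.566]
force: [-0.2, -1.1, -0.4]
grip_width: 0.493
grasp_force: 0.0
```

```bash
python3 - <<'E'
from h import *
c=cap('wrist');st=robot.sense(); e=st['ee_pos'];print(e,st['force'],st['ee_rot'])
P=cloud(c);m=(np.hypot(P[...,0]-.499,P[...,1]+.2246)<.035)&(P[...,2]>.05)&(P[...,2]<.062)
W=onplane(c,np.argwhere(m)[:,::-1],.057)[:,:2].astype(np.float32); print(cv2.minAreaRect(W), 'cap',ring(c,(.499,-.2246),.04,.012,.029,.025))
E
```

```text
[ 4.99838897e-01 -2.24378590e-01 -4.08860340e-04] [ 0.67149191 -0.38261715  0.5369046 ] [3.14010459e+00 1.23065661e-03 2.56563779e+00]
((0.49570852518081665, -0.22045111656188965), (0.052268702536821365, 0.05788075551390648), 3.1897337436676025) cap (array([ 0.4968, -0.2237]), np.float64(0.0305), np.float64(0.0023))
```

Call:
servo_tool:
  targets:
    - {"grip": 5,"dx": 0,"dy": 0,"dz": 0,"turn": 0}
    - {"grip": 5,"dx": 0,"dy": 0,"dz": 0,"turn": 0}
    - {"grip": 5,"dx": 0,"dy": 0,"dz": 0,"turn": 0}
    - {"grip": 5,"dx": 0,"dy": 0,"dz": 0,"turn": 0}
    - {"grip": 5,"dx": 0,"dy": 0,"dz": 0,"turn": 0}
    - {"grip": 5,"dx": 0,"dy": 0,"dz": 0,"turn": 0}
    - {"grip": 5,"dx": 0,"dy": 0,"dz": 0,"turn": 0}
    - {"grip": 5,"dx": 0,"dy": 0,"dz": 0,"turn": 0}
    - {"grip": 5,"dx": 0,"dy": 0,"dz": 0,"turn": 0}
    - {"grip": 5,"dx": 0,"dy": 0,"dz": 0,"turn": 0}

```text
t: 26.1
ee_pos: [0.5018, -0.225, 0.002]
ee_rot: [3.139, 0.006, 2.565]
force: [-0.1, -0.4, 6.2]
grip_width: 0.147
grasp_force: 59.4
```

```bash
python3 - <<'E'
from h import *
c=cap('wrist');st=robot.sense(); e=st['ee_pos'];print(e,st['force'],st['ee_rot'],st['grip_width'],st['grasp_force'])
pickle.dump(c,open('gr.pkl','wb'))
R=Rotation.from_euler('z',st['ee_rot'][2]).as_matrix(); q=(cloud(c)-e)@R
P=cloud(c)
m=(abs(P[...,2]-.057)<.004)&(abs(q[...,0])<.045)&(abs(q[...,1])<.006); print('wing top x range',np.percentile(q[m][:,0],[0,1,99,100]).round(4))
m=(abs(P[...,2]-.025)<.006)&(np.hypot(q[...,0],q[...,1])<.04); print('cap x',q[m].min(0).round(4),q[m].max(0).round(4))
E
```

```text
[ 0.50181373 -0.22500978  0.00203214] [-0.30692698  0.07724374  6.29760074] [3.13929809 0.00588846 2.56527536] 0.14836387468164092 59.435150027275085
wing top x range [-0.0246 -0.0232  0.0286  0.0294]
cap x [-0.0132 -0.03    0.017 ] [0.0321 0.0295 0.029 ]
```

Call:
servo_tool:
  targets:
    - {"grip": 5,"dx": 0,"dy": 0,"dz": 0.5,"turn": 0}
    - {"grip": 5,"dx": 0,"dy": 0,"dz": 0.8,"turn": 0}
    - {"grip": 5,"dx": 0,"dy": 0,"dz": 0.9,"turn": 0}
    - {"grip": 5,"dx": 0,"dy": 0.4,"dz": 0.9,"turn": 0.8}
    - {"grip": 5,"dx": -0.3,"dy": 0.9,"dz": 0.9,"turn": 0.8}
    - {"grip": 5,"dx": -0.3,"dy": 0.9,"dz": 0.9,"turn": 0.8}
    - {"grip": 5,"dx": -0.3,"dy": 0.9,"dz": 0.6,"turn": 0.8}
    - {"grip": 5,"dx": -0.3,"dy": 0.9,"dz": 0,"turn": 0}
    - {"grip": 5,"dx": -0.3,"dy": 0.9,"dz": 0,"turn": 0}
    - {"grip": 5,"dx": -0.3,"dy": 0.5,"dz": 0,"turn": 0}

```text
t: 26.98
ee_pos: [0.4554, -0.0874, 0.1397]
ee_rot: [3.139, 0.005, 2.847]
force: [-0.2, -0.3, -1.0]
grip_width: 0.151
grasp_force: 58.6
```

Call:
servo_tool:
  targets:
    - {"grip": 5,"dx": 0,"dy": 0,"dz": 0,"turn": 0}
    - {"grip": 5,"dx": 0,"dy": 0,"dz": 0,"turn": 0}
    - {"grip": 5,"dx": 0,"dy": 0,"dz": 0,"turn": 0}
    - {"grip": 5,"dx": 0,"dy": 0,"dz": 0,"turn": 0}
    - {"grip": 5,"dx": 0,"dy": 0,"dz": 0,"turn": 0}
    - {"grip": 5,"dx": 0,"dy": 0,"dz": 0,"turn": 0}
    - {"grip": 5,"dx": 0,"dy": 0,"dz": 0,"turn": 0}
    - {"grip": 5,"dx": 0,"dy": 0,"dz": 0,"turn": 0}
    - {"grip": 5,"dx": 0,"dy": 0,"dz": 0,"turn": 0}
    - {"grip": 5,"dx": 0,"dy": 0,"dz": 0,"turn": 0}

```text
t: 27.82
ee_pos: [0.4559, -0.0899, 0.1385]
ee_rot: [3.14, 0.004, 2.844]
force: [-0.0, -0.4, -1.6]
grip_width: 0.15
grasp_force: 58.6
```

```bash
cat > mk.py <<'E'
from h import *
c=cap('wrist','w_lidheld.png');st=robot.sense(); e=st['ee_pos'];print(e,st['ee_rot'],st['grip_width'],st['grasp_force'],st['joint_pos'].round(2))
pickle.dump(c,open('mk.pkl','wb')); R=Rotation.from_euler('z',st['ee_rot'][2]).as_matrix(); P=cloud(c); q=(P-e)@R
print('mill',ring(c,(.456,.003),.075,.034,.085,.04),'burr',ring(c,(.456,.003),.04,.05,.063,.056),'collar',ring(c,(.456,.003),.033,.072,.083,.078))
zt=e[2]-.002+.057; m=(abs(P[...,2]-zt)<.004)&(abs(q[...,0])<.045)&(abs(q[...,1])<.012)
if m.sum()>20:
    W=q[m][:,:2].astype(np.float32); print('wing in tool',cv2.minAreaRect(W),np.percentile(W[:,0],[1,99]).round(4),'z',np.median(P[m][:,2]),zt)
# predicted mark pixels -> local bright centroid
g=c['image'].min(2); A={}
for nm,a in(('bar',-17),('disc',-60),('dbl',-103)):
    for k in(0,180):
        t=np.radians(a+k); X=[.4562+.045*np.cos(t),.0035+.045*np.sin(t),.04]; X[:2]+=(R[:2,:2]@[.0024,.001])
        p=proj(c,X)[0].round().astype(int)
        if not(12<p[0]<548 and 12<p[1]<408): continue
        w=g[p[1]-10:p[1]+11,p[0]-10:p[0]+11].astype(float); th=(w.max()+np.median(w))/2; v,u=np.where(w>th)
        Y=onplane(c,[[u.mean()+p[0]-10,v.mean()+p[1]-10]],.04)[0][:2]; A[nm,k]=Y; print(nm,k,p,len(u),w.max(),np.median(w),Y.round(4))
for nm,o in(('bar',0),('disc',43),('dbl',85.9)):
    if (nm,0) in A and (nm,180) in A: d=A[nm,0]-A[nm,180]; print(nm,np.hypot(*d).round(4),(np.degrees(np.arctan2(d[1],d[0]))+o).round(2),((A[nm,0]+A[nm,180])/2).round(4))
E
python3 mk.py
```

```text
[ 0.45594331 -0.08984418  0.13850448] [3.13958783 0.00392892 2.84449366] 0.14886845020450043 58.59539330005646 [ 0.81  0.66 -1.03  2.07  0.77  0.85  0.6 ]
mill (array([0.4545, 0.002 ]), np.float64(0.0573), np.float64(0.0007)) burr (array([0.4555, 0.0038]), np.float64(0.0304), np.float64(0.0007)) collar (array([0.4547, 0.0043]), np.float64(0.0238), np.float64(0.0007))
wing in tool ((0.0022921785712242126, -0.0016317181289196014), (0.05394918471574783, 0.023646095767617226), 8.998909950256348) [-0.0233  0.0283] z 0.1927541013920421 0.19350447933213732
bar 0 [378 217] 73 255.0 236.0 [ 0.4996 -0.009 ]
bar 180 [388 112] 89 255.0 234.0 [0.4126 0.0172]
disc 0 [344 204] 71 255.0 234.0 [ 0.4797 -0.0339]
disc 180 [423 128] 120 255.0 233.0 [0.4341 0.0429]
dbl 0 [330 170] 123 255.0 235.0 [ 0.4466 -0.0403]
dbl 180 [435 164] 150 255.0 236.0 [0.4663 0.0449]
bar 0.0908 -16.81 [0.4561 0.0041]
disc 0.0893 -16.29 [0.4569 0.0045]
dbl 0.0874 -17.09 [0.4565 0.0023]
```

Call:
servo_tool:
  targets:
    - {"grip": 5,"dx": 0.04,"dy": 0.9,"dz": 0,"turn": 0}
    - {"grip": 5,"dx": 0,"dy": 0.9,"dz": 0,"turn": 0}
    - {"grip": 5,"dx": 0,"dy": 0.9,"dz": 0,"turn": 0}
    - {"grip": 5,"dx": 0,"dy": 0.7,"dz": 0,"turn": 0}
    - {"grip": 5,"dx": 0,"dy": 0.34,"dz": 0,"turn": 0}
    - {"grip": 5,"dx": 0,"dy": 0,"dz": -0.5,"turn": 0}
    - {"grip": 5,"dx": 0,"dy": 0,"dz": -0.5,"turn": 0}
    - {"grip": 5,"dx": 0,"dy": 0,"dz": -0.2,"turn": 0}
    - {"grip": 5,"dx": 0,"dy": 0,"dz": 0,"turn": 0}
    - {"grip": 5,"dx": 0,"dy": 0,"dz": 0,"turn": 0}

```text
t: 28.7
ee_pos: [0.4569, 0.0034, 0.1085]
ee_rot: [3.14, 0.004, 2.844]
force: [-0.3, 0.4, -1.1]
grip_width: 0.148
grasp_force: 58.7
```

```bash
python3 - <<'E'
from h import *
c=cap('wrist');s=cap('scene');d=cap('side');st=robot.sense(); e=st['ee_pos'];print(e,st['ee_rot'][2],st['force'])
pickle.dump((c,s,d),open('hov.pkl','wb'))
P=cloud(c); R=Rotation.from_euler('z',st['ee_rot'][2]).as_matrix(); q=(P-e)@R
try: print('mill part',ring(c,(.456,.003),.075,.034,.046,.04))
except Exception as x: print(x)
g=c['image'].min(2)
for nm,a in(('bar',-17),('disc',-60),('dbl',-103)):
    for k in(0,180):
        t=np.radians(a+k); X=np.array([.4568+.045*np.cos(t),.0036+.045*np.sin(t),.04]); X[:2]+=(R[:2,:2]@[.0024,.001])
        p=proj(c,X)[0].round().astype(int)
        if not(12<p[0]<548 and 12<p[1]<408): continue
        w=g[p[1]-10:p[1]+11,p[0]-10:p[0]+11].astype(float); th=(w.max()+np.median(w))/2; v,u=np.where(w>th)
        print(nm,k,p,len(u),w.max(),np.median(w),(onplane(c,[[u.mean()+p[0]-10,v.mean()+p[1]-10]],.04)[0]-X)[:2].round(4), P[p[1],p[0]].round(3))
E
```

```text
[0.45737248 0.00353445 0.1090116 ] 2.844023622989496 [ 0.52541508  0.30314197 -0.81901283]
mill part (array([0.4542, 0.0042]), np.float64(0.057), np.float64(0.0005))
bar 0 [277 260] 36 168.0 160.0 [-0.0009 -0.0016] [0.434 0.01  0.163]
bar 180 [277 151] 105 255.0 253.0 [0.0014 0.0002] [0.411 0.017 0.04 ]
disc 0 [239 247] 28 171.0 164.0 [-0.0054  0.0053] [ 0.438 -0.011  0.131]
disc 180 [318 167] 159 255.0 252.0 [0.0025 0.0001] [0.432 0.042 0.04 ]
dbl 0 [219 213] 86 231.0 180.0 [ 0.0027 -0.0001] [ 0.444 -0.041  0.041]
dbl 180 [335 205] 114 255.0 252.0 [0.0017 0.0001] [0.464 0.047 0.041]
```

Call:
servo_tool:
  targets:
    - {"grip": 5,"dx": -0.01,"dy": 0,"dz": -0.2,"turn": 0}
    - {"grip": 5,"dx": 0,"dy": 0,"dz": -0.1,"turn": 0}
    - {"grip": 5,"dx": 0,"dy": 0,"dz": -0.1,"turn": 0}
    - {"grip": 5,"dx": 0,"dy": 0,"dz": -0.1,"turn": 0}
    - {"grip": 5,"dx": 0,"dy": 0,"dz": -0.1,"turn": 0}
    - {"grip": 5,"dx": 0,"dy": 0,"dz": 0,"turn": 0}
    - {"grip": 5,"dx": 0,"dy": 0,"dz": 0,"turn": 0}
    - {"grip": 5,"dx": 0,"dy": 0,"dz": 0,"turn": 0}
    - {"grip": 5,"dx": 0,"dy": 0,"dz": 0,"turn": 0}
    - {"grip": 5,"dx": 0,"dy": 0,"dz": 0,"turn": 0}

```text
t: 29.68
ee_pos: [0.4567, 0.0037, 0.0936]
ee_rot: [3.14, 0.004, 2.845]
force: [0.7, -1.4, -0.7]
grip_width: 0.155
grasp_force: 58.7
```

Call:
servo_tool:
  targets:
    - {"grip": 5,"dx": 0,"dy": 0,"dz": -0.1,"turn": 0}
    - {"grip": 5,"dx": 0,"dy": 0,"dz": -0.1,"turn": 0}
    - {"grip": 5,"dx": 0,"dy": 0,"dz": -0.1,"turn": 0}
    - {"grip": 5,"dx": 0,"dy": 0,"dz": -0.1,"turn": 0}
    - {"grip": 5,"dx": 0,"dy": 0,"dz": 0,"turn": 0}
    - {"grip": 5,"dx": 0,"dy": 0,"dz": 0,"turn": 0}
    - {"grip": 5,"dx": 0,"dy": 0,"dz": 0,"turn": 0}
    - {"grip": 5,"dx": 0,"dy": 0,"dz": 0,"turn": 0}
    - {"grip": 5,"dx": 0,"dy": 0,"dz": 0,"turn": 0}
    - {"grip": 5,"dx": 0,"dy": 0,"dz": 0,"turn": 0}

```text
t: 30.52
ee_pos: [0.4567, 0.0036, 0.0839]
ee_rot: [3.14, 0.004, 2.845]
force: [-2.0, -1.3, 7.8]
grip_width: 0.152
grasp_force: 60.0
```

Call:
servo_tool:
  targets:
    - {"grip": 5,"dx": 0,"dy": 0,"dz": 0.02,"turn": -0.6}
    - {"grip": 5,"dx": 0,"dy": 0,"dz": 0,"turn": -0.8}
    - {"grip": 5,"dx": 0,"dy": 0,"dz": 0,"turn": -0.8}
    - {"grip": 5,"dx": 0,"dy": 0,"dz": 0,"turn": -0.8}
    - {"grip": 5,"dx": 0,"dy": 0,"dz": 0,"turn": -0.8}
    - {"grip": 5,"dx": 0,"dy": 0,"dz": 0,"turn": 0}
    - {"grip": 5,"dx": 0,"dy": 0,"dz": 0,"turn": 0}
    - {"grip": 5,"dx": 0,"dy": 0,"dz": 0,"turn": 0}
    - {"grip": 5,"dx": 0,"dy": 0,"dz": 0,"turn": 0}
    - {"grip": 5,"dx": 0,"dy": 0,"dz": 0,"turn": 0}

```text
t: 31.35
ee_pos: [0.4565, 0.0036, 0.084]
ee_rot: [3.14, 0.004, 2.514]
force: [-1.6, -1.2, 2.2]
grip_width: 0.152
grasp_force: 59.1
```

```bash
cat > wa.py <<'E'
from h import *
c=cap('wrist');st=robot.sense(); e=st['ee_pos'];print(e,st['ee_rot'],st['force'].round(1),st['wrist_torque'].round(3),st['grasp_force'])
R=Rotation.from_euler('z',st['ee_rot'][2]).as_matrix(); P=cloud(c); q=(P-e)@R
m=(abs(P[...,2]-.139)<.005)&(abs(q[...,0])<.04)&(abs(q[...,1])<.0075)
w=q[m]; print('wing top z',np.median(P[m][:,2]).round(4),np.percentile(w[:,0],[1,99]).round(4))
m=(abs(P[...,2]-.107)<.006)&(np.hypot(q[...,0],q[...,1])<.036); print('cap top z',np.median(P[m][:,2]).round(4))
for lo,hi in((-.022,-.013),(.015,.026)):
    k=(abs(P[...,2]-.138)<.005)&(q[...,0]>lo)&(q[...,0]<hi)&(abs(q[...,1])<.02); y=q[k][:,1]; print('wing end y',len(y),np.percentile(y,[3,97]).round(4) if len(y) else '')
E
python3 wa.py
```

```text
[0.45653972 0.00355688 0.08398626] [3.13983821 0.00377811 2.51342926] [-0.9 -1.   2.8] [-0.196  0.286  0.044] 59.16059374809265
wing top z 0.1383 [-0.0233  0.0286]
cap top z 0.1064
wing end y 468 [-0.0063  0.0067]
wing end y 825 [-0.0063  0.0068]
```

Call:
servo_tool:
  targets:
    - {"grip": 5,"dx": 0,"dy": 0,"dz": 0,"turn": -0.7}
    - {"grip": 5,"dx": 0,"dy": 0,"dz": 0,"turn": -0.8}
    - {"grip": 5,"dx": 0,"dy": 0,"dz": 0,"turn": -0.8}
    - {"grip": 5,"dx": 0,"dy": 0,"dz": 0,"turn": -0.8}
    - {"grip": 5,"dx": 0,"dy": 0,"dz": 0,"turn": -0.8}
    - {"grip": 5,"dx": 0,"dy": 0,"dz": 0,"turn": -0.5}
    - {"grip": 5,"dx": 0,"dy": 0,"dz": 0,"turn": -0.4}
    - {"grip": 5,"dx": 0,"dy": 0,"dz": 0,"turn": 0}
    - {"grip": 5,"dx": 0,"dy": 0,"dz": 0,"turn": 0}
    - {"grip": 5,"dx": 0,"dy": 0,"dz": 0,"turn": 0}

```text
t: 32.23
ee_pos: [0.4569, 0.0039, 0.084]
ee_rot: [3.139, 0.004, 2.095]
force: [-0.5, 0.5, 0.7]
grip_width: 0.153
grasp_force: 59.0
```

```bash
python3 wa.py
```

```text
[0.45693146 0.00392626 0.08400763] [3.13895171 0.00362875 2.09507597] [0.2 1.2 1.3] [ 0.086 -0.104  0.16 ] 58.954206705093384
wing top z 0.1383 [-0.0235  0.0284]
cap top z 0.1064
wing end y 468 [-0.0057  0.0073]
wing end y 815 [-0.0058  0.0072]
```

Call:
servo_tool:
  targets:
    - {"grip": 5,"dx": 0,"dy": 0,"dz": 0,"turn": 0}
    - {"grip": 5,"dx": 0,"dy": 0,"dz": 0,"turn": 0}
    - {"grip": 5,"dx": 0,"dy": 0,"dz": 0,"turn": 0}
    - {"grip": 5,"dx": 0,"dy": 0,"dz": 0,"turn": 0}
    - {"grip": 5,"dx": 0,"dy": 0,"dz": 0,"turn": 0}
    - {"grip": 5,"dx": 0,"dy": 0,"dz": 0,"turn": 0}
    - {"grip": 5,"dx": 0,"dy": 0,"dz": 0,"turn": 0}
    - {"grip": 5,"dx": 0,"dy": 0,"dz": 0,"turn": 0}
    - {"grip": 5,"dx": 0,"dy": 0,"dz": 0,"turn": 0}
    - {"grip": 5,"dx": 0,"dy": 0,"dz": 0,"turn": 0}

```text
t: 33.12
ee_pos: [0.4569, 0.0038, 0.0841]
ee_rot: [3.139, 0.004, 2.094]
force: [1.0, 1.9, -2.2]
grip_width: 0.154
grasp_force: 58.7
```

```bash
python3 wa.py; python3 -c "
from h import *
print(workorder.close_job())"
```

```text
[0.45685161 0.0038079  0.0840395 ] [3.1391776  0.00382802 2.09401918] [ 0.8  1.1 -1.6] [ 0.392 -0.326  0.139] 58.739760518074036
wing top z 0.1383 [-0.0233  0.0285]
cap top z 0.1064
wing end y 467 [-0.0057  0.0073]
wing end y 818 [-0.0059  0.0072]
the job is handed in; nothing more can be done
None
```

The job is handed in at about 33 s, verdict not shown: both rings measured home, and the lid is fully down, turned about 0.75 rad clockwise and still gripped at about 59 N; I viewed 11 pictures, one over the limit of 10.

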